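Click a socket onto the torque tester's square drive

TASK

Take the blue-ringed socket off the rail and push it onto the torque tester's square drive, pressing lightly and turning it to feel for the square, until the spring ball clicks and it sits fully home on the collar; never press hard. Keep hold and tug it gently straight up, so that the spindle rises two or three millimetres with it, to prove that it is locked on; then let it back down and let go. Leave the yellow-ringed socket, the vial and the tape roll where they are.

Things in the scene. Friction and masses are not known exactly. Their poses are not given: they have to be found in the camera images.
- tester: Blue torque tester, fixed, 110 (x) by 80 (y) by 62 mm; origin: centre of its underside, z up. From its top stands a spindle at x = +20 mm: steel collar, 32 mm in diameter, its top 76 mm up (14 mm over the housing), and on it a 12.6 mm square drive, 18 mm tall. The spindle floats on a 2000 N/m spring: a push sinks it up to 8 mm (16 N) to a hard stop; a pull lifts it up to 5 mm.
- seat (a point): Centre of the collar's top with the spindle at rest, a point fixed to the housing, axes as the housing's: where the underside centre of a fully seated socket comes to stand (its weight sinks the spindle under 1 mm). A good tug lifts the seated socket, and the spindle with it, 2 to 3 mm above it (4 to 6 N).
- tip (a point): Centre of the drive's tip at rest, 18 mm over the collar, fixed to the housing, axes as the housing's; NOT the drive's own turn, which is not measured: its square starts turned 0.35 to 1.22 rad anticlockwise (from above) from the housing's axes, never square with them. It turns against 0.05 N m of friction. A socket over about 0.13 rad off its square catches on the flat tip; else it slips over.
- ball_level (a point): On the drive's axis at rest, 8 mm over the collar, fixed to the housing: height of the brass spring ball that stands 3.2 mm out of one side of the drive. A socket put on squarely slides freely down to about 11 mm over the collar, there meets the ball, passes it at about 5 to 12 N, then snaps on to the collar; pulling it off takes about 7 to 11 N.
- socket_blue: Blue-ringed steel socket, 48 mm tall, 26 mm across, ring 38 to 44 mm up, 0.07 to 0.14 kg. Stands upright, loose over a square stud 10 mm wide and tall. Origin: centre of the open underside, z up. Underside: 14.2 mm square hole 20 mm deep, sides along x and y (quarter turns are alike), each with a recess 4.3 to 11.7 mm up for the ball. The one to fit.
- socket_yellow: Yellow-ringed steel socket, 48 mm tall, 26 mm across, ring 38 to 44 mm up, 0.07 to 0.14 kg. Stands upright, loose over a square stud 10 mm wide and tall. Origin: centre of the open underside, z up. Underside: 14.2 mm square hole 20 mm deep, sides along x and y (quarter turns are alike), each with a recess 4.3 to 11.7 mm up for the ball. Bystander: leave alone.
- blue_grip (a point): Grip point of the blue-ringed socket, on its axis 36 mm above its underside; the socket is octagonal up to 20 mm and round, 26 mm in diameter, above.
- rail: Black plastic socket rail, fixed to the bench, 160 (x) by 36 (y) by 12 mm; origin at the centre of its underside. Its two studs stand at x = -42 and +42 mm, one socket on each, square with the rail to within 0.05 rad; which is on which varies.
- vial3: Bystander: upright white vial with a red cap, 23 mm in diameter, 53 mm tall, origin at the centre of its underside.
- tape_amber: Bystander: roll of amber tape lying flat, 62 mm in diameter, 12 mm tall, origin at the centre of its underside.

How it is judged:
By the outcome, as a careful person would: the job done as asked, in the order asked, and still so for the second after the job is handed in, with the robot touching nothing.
It also fails if it takes over 64 s, if anything falls off the work surface, if the arm or the gripper's body presses on something with over 40 N, if the wrist force passes 120 N, or if a joint passes its speed limit or range.

ROBOT

A 6-joint arm with a two-finger parallel gripper is mounted at the origin on a cart in front of the work surface, level with it; the furniture and walls round the work are solid. World frame = base frame: x ahead of the robot, y to its left, z up, the work surface at z = 0. Lengths are in m, angles in rad, forces in N, time in s.
With the tool pointing down it reaches from about 0.425 to 0.95 m from the base axis. Payload 3.5 kg.
Tool frame: the origin (TCP) lies where the fingers leave the gripper's body, on its centre line; the fingertips stand 73 mm ahead of it and the grasp point (between the pads) lies 54 mm ahead of it; z points along the fingers, y is the direction in which the jaws open and shut (so a half turn about z gives the same grasp; the last joint's range is limited). The gripper opens to 85 mm and grips with 20 to 120 N. Pads are 22 mm wide; open, the fingers measure 114 mm over their backs; the gripper's body (76 mm by 85 mm) begins 54 mm behind the grasp point. The pads swing forward as they close: fully open they stand 13 mm farther back than shut.
Start: joints at [-1.444, 0.286, 1.577, -0, 1.279, -0.15], TCP at [0.184, -0.649, 0.304] pointing down, gripper open.
Joint ranges: [-2.77, 2.77], [-0.9, 2.22], [0.21, 2.48], [-1.53, 4.67], [0.24, 2.81], [-2.84, 2.84]. Speed limits (rad/s): [2.79, 2.79, 3.14, 3.14, 3.14, 3.14].

INTERFACE

Orientations are given as a unit quaternion [w, x, y, z].
In Python, from cell import get_state, vision, ctrl gives the robot as it stands.
- The arm moves only by the tool carry_out, never from a script. Its argument "increments" is one flat list of numbers, 6 for each row, row after row: the shift along the tool's x, y, z in mm, then the turn, a rotation vector about the tool's x, y, z in degrees. A call has 1 to 10 rows; each row is the pose to reach, as a shift and turn from the pose commanded when the call began, along the tool's axes at that moment; what a row does not reach only later rows make up. A row lasts 1/10 s, in which the tool goes at most 50 mm and 8.59 degrees, less where a joint would pass 70% of its speed; a pose out of reach is approached as far as the arm can. A call with a gripper value outside its range is refused whole. "claw" is the opening, from 0 (shut) to 1 (fully open), set as the call begins (left out, the last holds). The fingers move at their own pace and stop on an object; "force" is the grip in N (left out, the last holds). Time passes only in rows, so rows that repeat a pose let the fingers close. It gives the time, the measured TCP pose, the force and the opening at its end, in the units of the state.
- get_state(): the state, without advancing time (a new reading comes with each control period).
- vision.snapshot(name): name is "side" or "top"; returns a dict with "frame" (480x640x3 uint8, blue, green, red), "K" (3x3 intrinsics, pixels), "xyz" and "rotation" of the camera in the world. Camera axes: x right, y down, z forward; pixel columns grow to the right and rows downward; lengths in m; the calibration is good to about 2 mm. A picture is of the moment at which its call begins. There is no depth.
- ctrl.close_job(): hands the job in, once; it reports no verdict.
The state is a dict: "clock": time; "qpos": joint angles; "joint_velocities": joint speeds; "effort": joint torques, N m; "position": TCP position; "orientation": TCP orientation; "wrist_force": force on the tool from outside, world axes, zero at the start; "moment": the same for the moment, N m; "width": finger opening in m.
Only numpy, scipy, OpenCV 4.12 (cv2) and the standard library are available. Lean on these libraries where they do the work, as an engineer would, in place of code of your own. Each camera call takes 0.05 s, during which the arm holds its last target. There are 200 camera calls.

## Working session

There is one attempt and no reset: what is moved stays moved. The work goes in short steps, Python scripts to look and compute and a tool call to move; the robot and the scene stay as the last step left them, time stands still between calls to the robot, and variables do not carry over. Pictures are saved under pics/ and viewed, about 8 in all and at most 12, crops included, and the job is handed in when it is done.

Besides the shell and the picture viewer there is one more tool, called after "Call:" by a JSON object that holds its "fn" and its "kwargs", one argument or row to a line. carry_out: Moves the arm, as the interface text tells. Its arguments: {"type":"object","properties":{"increments":{"type":"array","items":{"type":"number"}},"claw":{"type":"number"},"force":{"type":"number"}},"required":["increments"]}

```bash
mkdir -p pics; ls
python3 - <<'E'
from cell import get_state, vision
import cv2, numpy as np
print(get_state())
for n in("top","side"):
    s=vision.snapshot(n); cv2.imwrite(f"pics/{n}0.png",s["frame"]); print(n,s["K"],s["xyz"],s["rotation"])
E
```

```text
pics
{'clock': 0.0, 'qpos': array([-1.44399770e+00,  2.87221415e-01,  1.57818568e+00, -2.19086894e-05,
        1.27859159e+00, -1.50017028e-01]), 'joint_velocities': array([ 0.00046365,  0.00111534, -0.00185569, -0.00158236,  0.00173423,
        0.00124129]), 'effort': array([ 1.18201110e-04, -4.05977154e+01, -2.92625499e+01, -2.38848770e-04,
        5.78609193e-03, -9.22431497e-06]), 'position': array([ 0.18442492, -0.64881065,  0.30250509]), 'orientation': array([-1.20305916e-03,  9.90435764e-01,  1.37969382e-01,  3.48027788e-06]), 'wrist_force': array([ 0.43693641,  0.36462894, -0.01762137]), 'moment': array([0.00600028, 0.06489878, 0.00339713]), 'width': 0.08535407958645301}
top [[489.58890819   0.         315.68529012]
 [  0.         489.58890819 248.39250272]
 [  0.           0.           1.        ]] [0.28660753 0.30828717 0.93873416] [-0.06246218  0.70809599 -0.69985966  0.06996423]
side [[584.753761     0.         313.9873973 ]
 [  0.         584.753761   238.01036971]
 [  0.           0.           1.        ]] [0.67338856 0.93542011 0.61808337] [-0.07314258  0.14395711  0.89047317 -0.42542221]
```

View pics/top0.png

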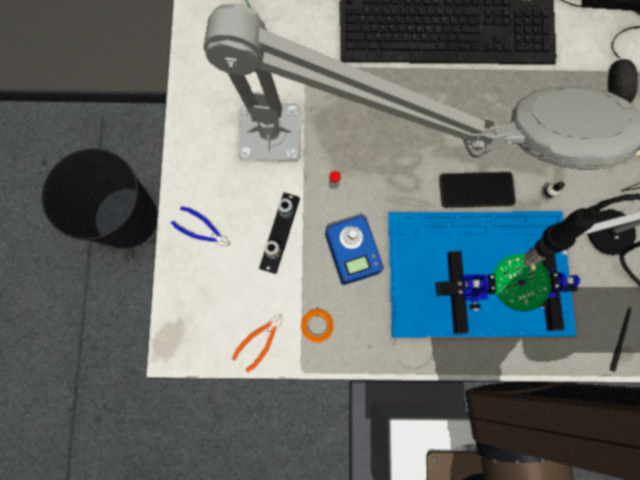

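View pics/side0.png

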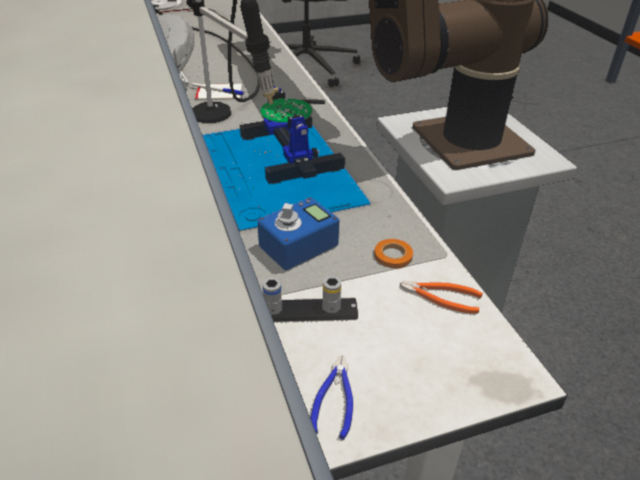

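Top: rail with sockets at about (285,205) and (272,250), tester at (354,249), vial (335,177), tape (317,325). Side: blue ring at (272,290), yellow at (332,290), drive tip at (288,210). Next: enlarged crops with masks.

```bash
cat > h.py <<'E'
from cell import get_state, vision
import cv2, numpy as np
from scipy.spatial.transform import Rotation as R
def rot(q): return R.from_quat(np.roll(q,-1)).as_matrix()
def ray(s,p):
    d=rot(s["rotation"])@np.linalg.inv(s["K"])@[p[0],p[1],1]; return np.array(s["xyz"]),d
def plane(s,p,z):
    o,d=ray(s,p); return o+d*(z-o[2])/d[2]
def tri(a,p,b,q):
    o1,d1=ray(a,p);o2,d2=ray(b,q); t=np.linalg.lstsq(np.c_[d1,-d2],o2-o1,rcond=None)[0]
    A=o1+d1*t[0];B=o2+d2*t[1]; return (A+B)/2,np.linalg.norm(A-B)
def proj(s,X):
    v=s["K"]@rot(s["rotation"]).T@(np.array(X)-s["xyz"]); return v[:2]/v[2]
def blobs(m,amin=15):
    n,l,st,c=cv2.connectedComponentsWithStats(m.astype(np.uint8)); return [(i,c[i].round(1),st[i,4]) for i in range(1,n) if st[i,4]>=amin],l
E
python3 - <<'E'
from h import *
for n,(x0,y0,w,h),k in (("top",(240,160,150,140),5),("side",(240,180,130,150),4)):
    s=vision.snapshot(n); f=s["frame"]
    cv2.imwrite(f"pics/{n}c.png",cv2.resize(f[y0:y0+h,x0:x0+w],None,fx=4,fy=4,interpolation=cv2.INTER_CUBIC))
    hsv=cv2.cvtColor(f,cv2.COLOR_BGR2HSV).astype(int); H,S,V=hsv[...,0],hsv[...,1],hsv[...,2]
    roi=np.zeros(H.shape,bool); roi[y0:y0+h+60,x0-20:x0+w+40]=1
    for nm,m in (("housing",(H>100)&(H<125)&(S>110)),("black",V<45),("red",((H<6)|(H>174))&(S>150)),("orange",(H>6)&(H<20)&(S>150)),("white",(V>150)&(S<40))):
        m=m&roi; b,l=blobs(m)
        for i,c,a in b:
            pts=np.argwhere(l==i)[:,::-1].astype(np.float32)
            if a<6000: print(n,nm,c,a,[np.round(v,1) for v in cv2.minAreaRect(pts)])
for z,p in ((.051,(285,205)),(.048,(272,250)),(.094,(352,238))): print(plane(vision.snapshot("top"),p,z))
E
```

```text
top housing [397.4 235.1] 337 [array([408.5, 234. ]), array([44., 41.]), np.float64(90.0)]
top housing [353.3 249.5] 1816 [array([353.7, 248.9]), array([60.4, 43.6]), np.float64(71.6)]
top housing [422. 226.] 150 [array([419. , 227.5]), array([23., 20.]), np.float64(90.0)]
top housing [406.2 239.4] 32 [array([406.2, 239.8]), array([11.3,  6.1]), np.float64(77.5)]
top housing [417.1 241.6] 22 [array([416.7, 242.1]), array([12. ,  4.7]), np.float64(11.3)]
top housing [412.1 299.4] 1497 [array([409., 293.]), array([88., 40.]), np.float64(90.0)]
top black [282.3 227. ] 469 [array([282.8, 221.7]), array([15.4, 55.1]), np.float64(17.2)]
top black [284.4 204.6] 20 [array([284.5, 204.5]), array([4.2, 4.2]), np.float64(45.0)]
top black [270.9 247.2] 21 [array([271., 247.]), array([4., 4.]), np.float64(90.0)]
top black [269.9 263. ] 150 [array([269.9, 262.2]), array([15.5, 15.1]), np.float64(16.7)]
top red [334.6 176.2] 94 [array([334.5, 176. ]), array([10.,  9.]), np.float64(90.0)]
top orange [316.8 325.2] 503 [array([316.5, 325. ]), array([32., 31.]), np.float64(90.0)]
top orange [249.5 339.
[... 1098 characters left out ...]
6 [array([331.5, 281.5]), array([3., 5.]), np.float64(90.0)]
side orange [392.5 253.3] 496 [array([392. , 252.5]), array([27., 34.]), np.float64(90.0)]
side white [287.1 206.2] 37 [array([287., 206.]), array([4., 8.]), np.float64(90.0)]
side white [289.9 221.7] 199 [array([288., 221.]), array([18., 24.]), np.float64(90.0)]
side white [240.  331.4] 5359 [array([250., 303.]), array([172.,  60.]), np.float64(90.0)]
side white [392.5 252.6] 108 [array([392.5, 252.5]), array([ 7., 17.]), np.float64(90.0)]
side white [335.9 383.8] 129 [array([334.5, 382.5]), array([13., 13.]), np.float64(90.0)]
[0.53725326 0.35816675 0.051     ]
[0.45165566 0.38043256 0.048     ]
[0.46647216 0.23624761 0.094     ]
```

View pics/topc.png

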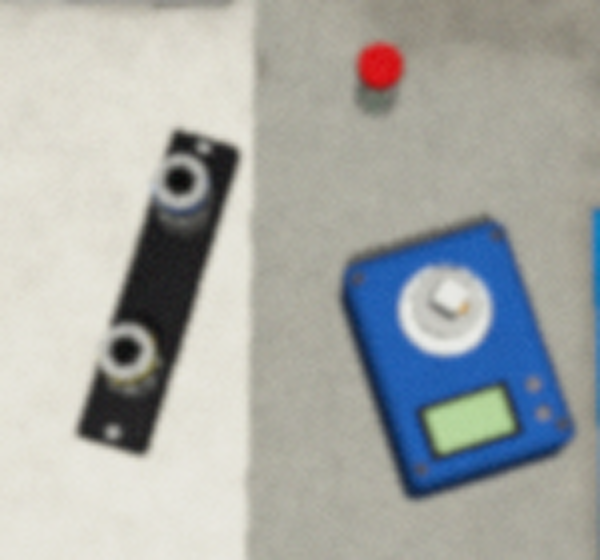

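View pics/sidec.png

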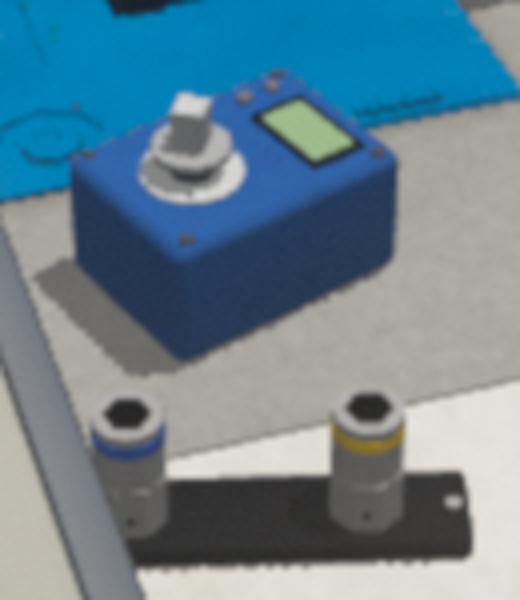

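Run:
```python
from h import *
t=vision.snapshot("top"); s=vision.snapshot("side")
print("blue top", tri(t,(284.8,204.9),s,(271.6,283.2)), plane(t,(284.8,204.9),.06), plane(s,(271.6,283.2),.06))
print("yel top", plane(t,(271.1,247.3),.06), plane(s,(331.8,281.5),.06))
print("tip", tri(t,(352.3,234.2),s,(287.6,206)), plane(t,(352.3,234.2),.094), plane(s,(287.6,206),.094))
print("vial",plane(t,(334.6,176.2),.053))
print("rail ends",plane(t,(291.2,197),.012),plane(t,(268.1,268.2),.012))
# rail axis from black-hull, housing axis from top face
f=t["frame"]; hsv=cv2.cvtColor(f,cv2.COLOR_BGR2HSV).astype(int); H,S,V=hsv[...,0],hsv[...,1],hsv[...,2]
def big(m,x0,x1,y0,y1):
    q=np.zeros_like(m); q[y0:y1,x0:x1]=m[y0:y1,x0:x1]; return q
def ax(pts,z):
    w=np.array([plane(t,p,z)[:2]*1000 for p in pts],np.float32); r=cv2.minAreaRect(w); b=cv2.boxPoints(r)
    e=b[1]-b[0],b[2]-b[1]; e=max(e,key=np.linalg.norm); return r,np.degrees(np.arctan2(e[1],e[0]))%180
m=big((V<60),255,302,190,280); print("rail",ax(np.argwhere(m)[:,::-1],.012))
# top face lid: brighter blue
m=big((H>100)&(H<125)&(S>110)&(V>150),320,387,205,290); print("lid",m.sum(),ax(np.argwhere(m)[:,::-1],.062))
# tip square: bright blob
g=cv2.cvtColor(f,cv2.COLOR_BGR2GRAY); print(g[228:250,340:364])
```

```text
blue top (array([0.53563895, 0.35764275, 0.06039097]), np.float64(0.001807258322480396)) [0.53489921 0.35803643 0.06      ] [0.5362862  0.35664437 0.06      ]
yel top [0.45442424 0.38123855 0.06      ] [0.4557131  0.37936524 0.06      ]
tip (array([0.47469337, 0.23505085, 0.0943564 ]), np.float64(0.0030735552429829124)) [0.47334423 0.23569467 0.094     ] [0.47577534 0.23345566 0.094     ]
vial [0.59449491 0.2653731  0.053     ]
rail ends [0.5647023  0.34854863 0.012     ] [0.42288212 0.38982672 0.012     ]
rail (((493.797119140625, 369.4913330078125), (31.522714614868164, 154.89984130859375), 74.32564544677734), np.float32(164.32564))
lid 1303 (((455.2636413574219, 228.99330139160156), (103.24835968017578, 72.88081359863281), 18.403438568115234), np.float32(18.403437))
[[ 86  86 102 132 164 185 194 192 188 185 184 185 187 184 183 183 181 163
  134 110 101  89  88  87]
 [ 88 100 130 172 190 194 195 193 194 187 189 198 203 198 198 192 190 180
  162 143 121  96  91  84]
 [ 96 126 167 198 205 198 192 193 190 186 195 216 219 216 208 197 192 189
  189 183 153 115  97  88]
 [118 161 199 209
[... 1202 characters left out ...]
59 203 226 228 224 212 202 193 186 187 197 196 204 203 208 219 226
  231 226 194 142 102  88]
 [ 90 120 167 207 225 229 227 220 212 204 202 203 206 215 215 222 229 231
  228 211 166 116  91  86]
 [ 88 101 128 170 204 225 229 231 229 225 224 227 226 227 228 231 231 228
  211 175 128  99  88  85]
 [ 85  90 102 127 163 197 220 226 230 229 229 231 232 232 232 229 222 200
  173 134 100  91  90  85]
 [ 86  88  86  98 120 152 182 200 211 216 220 220 221 218 213 204 184 154
  125  99  90  87  83  87]
 [ 87  87  88  87  95 107 131 144 157 169 179 178 177 175 168 150 130 107
   94  92  88  83  90  84]
 [ 88  89  89  89  89  89  95 102 103 111 122 124 122 119 110 105  94  88
   88  89  87  89  89  87]]
```

Run:
```python
from h import *
t=vision.snapshot("top"); s=vision.snapshot("side")
for n,c,(x0,y0,w,h),ths in (("t",t,(340,222,26,20),(205,210,215,220)),("s",s,(275,196,26,18),(190,200,210,218))):
    g=cv2.cvtColor(c["frame"],cv2.COLOR_BGR2GRAY)[y0:y0+h,x0:x0+w]; k=8
    u=cv2.resize(g,None,fx=k,fy=k,interpolation=cv2.INTER_CUBIC)
    if n=="s": print(g)
    for th in ths:
        b,l=blobs(u>th,200)
        for i,cc,a in b:
            p=np.argwhere(l==i)[:,::-1]; p=(p+.5)/k-.5+[x0,y0]
            m=p.mean(0)
            if n=="t" and abs(m-[352.3,233]).max()>3: continue
            wp=np.array([plane(c,q,.094)[:2]*1000 for q in p],np.float32)
            r=cv2.minAreaRect(wp); print(n,th,m.round(2),np.round(r[0],1),np.round(r[1],1),round(r[2],1))
```

```text
t 205 [352.79 232.91] [475.4 234.5] [13.6 11.9] 59.6
t 210 [352.61 232.98] [475.3 235.1] [12.1 11. ] 55.3
t 215 [352.52 233.02] [475.4 235.3] [11.  10.2] 56.1
t 220 [352.47 233.05] [475.4 235.5] [10.1  9.4] 56.1
[[ 96  97  96  96  95  96  96  95  96  94  95  96  95  96  95  96  95  96
   96  94  94  94  94  95  94  94]
 [ 97  97  97  95  95  95  94  94  95  96  95  95  96  97  95  96  95  94
   95  95  94  95  95  95  94  94]
 [ 96  97  97  96  97  96  96  97  96  96  96  96  95  96  95  94  95  95
   95  95  95  96  94  94  94  95]
 [ 97  97  96  97  96  96  97  97  97  97  97  96  96  96  94  94  95  94
   95  95  94  96  94  94  95  94]
 [ 97  97  98  97  97  97  96  97  96  95  97  97  97  97  96  96  94  95
   95  96  96  96  95  94  94 101]
 [ 98  97  97  97  97  97  99  97  97  97  97  97  97  97  97  95  95  95
   96  97  95  94  95 105 104 101]
 [ 98  98  97  98  97  98  98  97  98 102 112 113 112 102  96  97  96  95
   96  94  94  91  94 102 104 107]
 [ 98  97  97  97  97  97  96  98 104 140 164 168 159 141 119 113 112 105
  106 102  94  92  92  96 107 119]
 [ 98  99  99  9
[... 529 characters left out ...]
 [ 96  96  96  96 104 102 102 105 105 108 110 114 121 128 136 130 113 100
   96  94  92  92  92  91  91  90]
 [ 95  94 100 100 102 104 111 111 102  99  98  99 101  99 100 102 102 111
  113 105  96  93  91  90  90  92]
 [101  95  96  96 105 125 146 137 109 100  99  98  97  98  98  99 103 122
  142 141 121 104  94  91  91  91]
 [ 96  91  95 111 136 158 172 150 114 100  98  99  99  96  95  98 103 126
  159 170 159 136 110  92  90  92]
 [ 95  94  99 136 165 166 156 134 108  99  99  99  99  99  96  98 105 133
  166 178 178 167 133  97  92  90]]
s 190 [287.03 205.8 ] [476.2 232.7] [10.5 10.7] 57.3
s 200 [286.92 205.76] [476.3 232.6] [8.6 9.5] 58.6
s 210 [286.59 205.82] [476.7 232.7] [6.7 7.3] 57.3
```

Run:
```python
from h import *
t=vision.snapshot("top"); s=vision.snapshot("side")
for nm,p in (("lamphead",(585,125)),("lampjoint",(485,140)),("armmid",(370,85)),("elbow",(232,40)),("ironTip",(532,262)),("ironmid",(557,232)),("ironend",(575,215)),("cable",(605,200))):
    print(nm,[(z,plane(t,p,z)[:2].round(2).tolist(),proj(s,plane(t,p,z)).round().tolist()) for z in (.05,.15,.25,.35,.45,.55)])
a=cv2.resize(t["frame"][0:300,380:640],None,fx=2,fy=2); b=cv2.resize(s["frame"][0:200,140:400],None,fx=2,fy=2)
cv2.imwrite("pics/obs.png",cv2.resize(np.vstack([a,b]),None,fx=.6,fy=.6)) if 0 else cv2.imwrite("pics/obs.png",np.hstack([cv2.resize(a,(400,460)),cv2.resize(b,(400,308+152))]))
```

```text
lamphead [(0.05, [0.71, -0.22], [116.0, 120.0]), (0.15, [0.66, -0.16], [134.0, 83.0]), (0.25, [0.61, -0.1], [154.0, 38.0]), (0.35, [0.57, -0.04], [179.0, -15.0]), (0.45, [0.52, 0.02], [209.0, -81.0]), (0.55, [0.47, 0.08], [248.0, -163.0])]
lampjoint [(0.05, [0.67, -0.03], [143.0, 166.0]), (0.15, [0.63, 0.01], [162.0, 122.0]), (0.25, [0.59, 0.05], [183.0, 71.0]), (0.35, [0.54, 0.09], [209.0, 10.0]), (0.45, [0.5, 0.12], [240.0, -65.0]), (0.55, [0.46, 0.16], [278.0, -157.0])]
armmid [(0.05, [0.79, 0.2], [82.0, 253.0]), (0.15, [0.73, 0.21], [107.0, 196.0]), (0.25, [0.67, 0.22], [136.0, 130.0]), (0.35, [0.62, 0.23], [170.0, 53.0]), (0.45, [0.56, 0.25], [210.0, -37.0]), (0.55, [0.5, 0.26], [258.0, -146.0])]
elbow [(0.05, [0.88, 0.47], [0.0, 424.0]), (0.15, [0.81, 0.45], [39.0, 337.0]), (0.25, [0.75, 0.44], [82.0, 240.0]), (0.35, [0.68, 0.42], [130.0, 132.0]), (0.45, [0.61, 0.4], [185.0, 10.0]), (0.55, [0.55, 0.38], [246.0, -128.0])]
ironTip [(0.05, [0.43, -0.1], [260.0, 128.0]), (0.15, [0.42, -0.05], [273.0, 90.0]), (0.25, [0.4, -0.01], [287.0, 45.0]), (0.35, [0.38, 0.04], [305.0, -10.0]), (0.45, [0.37, 0.08], [326.0, -77.0]), (0.55, [0.35, 0.13], [353.0, -161.0])]
ironmid [(0.05, [0.49, -0.15], [227.0, 121.0]), (0.15, [0.47, -0.1], [240.0, 84.0]), (0.25, [0.45, -0.05], [256.0, 39.0]), (0.35, [0.42, 0.0], [275.0, -14.0]), (0.45, [0.4, 0.06], [298.0, -80.0]), (0.55, [0.38, 0.11], [328.0, -163.0])]
ironend [(0.05, [0.53, -0.19], [208.0, 115.0]), (0.15, [0.5, -0.13], [221.0, 79.0]), (0.25, [0.47, -0.08], [238.0, 35.0]), (0.35, [0.44, -0.02], [257.0, -17.0]), (0.45, [0.42, 0.04], [282.0, -82.0]), (0.55, [0.39, 0.09], [312.0, -164.0])]
cable [(0.05, [0.56, -0.25], [188.0, 105.0]), (0.15, [0.53, -0.19], [202.0, 70.0]), (0.25, [0.5, -0.12], [219.0, 28.0]), (0.35, [0.46, -0.06], [239.0, -23.0]), (0.45, [0.43, 0.0], [264.0, -86.0]), (0.55, [0.4, 0.06], [296.0, -165.0])]
```

View pics/obs.png

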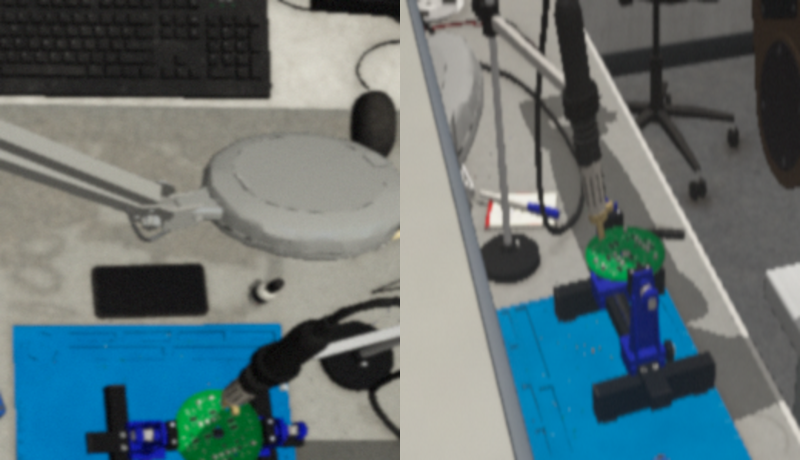

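Top/side crops: the lamp head sits low (side ~(165,30), about z 0.25, x≥0.55), and an iron on a hanging cable stands over the PCB at about (0.43,-0.05), up to z≈0.4. I'll therefore swing over at z≈0.6.

Call:
{"fn": "carry_out", "kwargs": {
  "increments": [0, 0, -40, 0, 0, 0, 0, 0, -85, 0, 0, -5, 0, 0, -130, 0, 0, -10, 0, 0, -175, 0, 0, -15, 0, 0, -220, 0, 0, -20, 0, 0, -260, 0, 0, -25, 0, 0, -290, 0, 0, -30, 0, 0, -300, 0, 0, -30]
}}

```text
clock: 1.45
position: [0.1844, -0.6487, 0.6093]
orientation: [0.004, 0.921, 0.39, -0.001]
wrist_force: [0.3, 0.5, 0.2]
width: 0.0854
```

```bash
cat >> h.py <<'E'
def yaw(q): m=rot(q); return np.degrees(np.arctan2(m[1,0],m[0,0]))
def inc(targets):
    "world (x,y,z,toolx yaw deg) -> increments in the present tool frame"
    st=get_state(); M=rot(st["orientation"]); y0=yaw(st["orientation"])
    for X in targets:
        d=M.T@(np.array(X[:3])-st["position"])*1000; print(np.round(d,1).tolist(), "rz",round(-((X[3]-y0+180)%360-180),1))
E
python3 - <<'E'
from h import *
s=get_state(); print(s["position"],s["qpos"],yaw(s["orientation"]),s["clock"])
inc([(r*np.cos(np.radians(a)),r*np.sin(np.radians(a)),.6,w) for a,r,w in [(-66,.6,54),(-54,.55,70),(-42,.52,86),(-30,.5,98),(-18,.5,110),(-6,.5,122),(6,.5,134),(18,.54,146),(27,.6,156),(33.7,.644,164.2)]])
E
```

```text
[ 0.18443445 -0.64866849  0.60934111] [-1.44396032e+00  2.37446209e-01  1.09497189e+00 -6.96638742e-06
  1.80119564e+00 -6.73469869e-01] 45.85316688226891 1.45
[113.7, -27.3, 8.6] rz -8.1
[242.9, -42.3, 7.9] rz -24.1
[356.5, -64.6, 7.2] rz -40.1
[459.2, -99.3, 6.4] rz -52.1
[557.4, -135.3, 5.7] rz -64.1
[645.9, -191.0, 4.9] rz -76.1
[720.9, -263.8, 4.1] rz -88.1
[814.5, -331.9, 3.2] rz -100.1
[904.8, -390.3, 2.4] rz -110.1
[966.6, -448.6, 1.7] rz -118.3
```

Call:
{"fn": "carry_out", "kwargs": {
  "increments": [40, -10, 0, 0, 0, -5, 85, -20, 0, 0, 0, -9, 130, -30, 0, 0, 0, -14, 175, -35, 0, 0, 0, -19, 220, -40, 0, 0, 0, -24, 265, -48, 0, 0, 0, -30, 310, -56, 0, 0, 0, -36, 355, -65, 0, 0, 0, -42, 400, -80, 0, 0, 0, -47, 440, -95, 0, 0, 0, -51]
}}

```text
clock: 2.45
position: [0.4236, -0.2655, 0.602]
orientation: [-0.001, 0.663, 0.749, 0.0]
wrist_force: [0.8, -0.2, 0.9]
width: 0.0854
```

Run:
```python
from h import *
s=get_state(); print(s["position"],s["qpos"],yaw(s["orientation"]),s["clock"],s["wrist_force"])
inc([(r*np.cos(np.radians(a)),r*np.sin(np.radians(a)),.6,w) for a,r,w in [(-18,.5,110),(-6,.5,122),(6,.5,134),(18,.54,146),(27,.6,156),(33.7,.644,164.2)]])
```

```text
[ 0.42355534 -0.26546732  0.60198101] [-7.63223990e-01 -1.67245647e-01  1.52384758e+00  3.18589003e-04
  1.78770535e+00 -8.84442860e-01] 96.94913653336756 2.45 [ 0.81706726 -0.18094575  0.86342238]
[103.9, 65.0, 2.1] rz -13.1
[202.7, 99.0, 2.3] rz -25.1
[306.5, 111.6, 2.5] rz -37.1
[418.3, 141.7, 2.7] rz -49.1
[520.5, 175.3, 2.9] rz -59.1
[604.6, 186.8, 3.1] rz -67.3
```

Call:
{"fn": "carry_out", "kwargs": {
  "increments": [42, 22, 0, 0, 0, -5, 84, 46, 0, 0, 0, -10, 125, 72, 0, 0, 0, -15, 170, 88, 0, 0, 0, -20, 215, 100, 0, 0, 0, -26, 262, 106, 0, 0, 0, -32, 308, 112, 0, 0, 0, -37, 354, 125, 0, 0, 0, -42, 400, 137, 0, 0, 0, -47, 445, 150, 0, 0, 0, -51]
}}

```text
clock: 3.45
position: [0.5183, 0.1945, 0.6023]
orientation: [-0.001, 0.276, 0.961, -0.001]
wrist_force: [1.0, 0.0, 0.2]
width: 0.0853
```

Run:
```python
from h import *
s=get_state(); print(s["position"],s["qpos"],yaw(s["orientation"]),s["clock"],s["wrist_force"])
inc([(.5356,.3573,.6,164.2),(.5356,.3573,.2,164.2),(.5356,.3573,.13,164.2)])
```

```text
[0.51829353 0.19449011 0.60227574] [ 1.75742669e-01 -4.53263743e-02  1.41155332e+00 -1.37399920e-04
  1.77740230e+00 -8.35494989e-01] 147.93798318608225 3.45 [1.02468088 0.00828643 0.15357376]
[71.8, 147.2, 2.2] rz -16.3
[71.2, 147.8, 402.2] rz -16.3
[71.1, 147.9, 472.2] rz -16.3
```

Call:
{"fn": "carry_out", "kwargs": {
  "increments": [18, 37, 0, 0, 0, -4, 36, 74, 0, 0, 0, -8, 54, 111, 0, 0, 0, -12, 68, 140, 10, 0, 0, -15, 71, 147, 40, 0, 0, -16.3, 71, 147, 85, 0, 0, -16.3, 71, 147, 130, 0, 0, -16.3, 71, 147, 175, 0, 0, -16.3, 71, 147, 220, 0, 0, -16.3, 71, 147, 250, 0, 0, -16.3]
}}

```text
clock: 4.45
position: [0.5349, 0.3539, 0.3474]
orientation: [-0.003, 0.139, 0.99, -0.002]
wrist_force: [0.0, -1.2, 0.6]
width: 0.0853
```

Run:
```python
from h import *
s=get_state(); print(s["position"],s["qpos"],yaw(s["orientation"]),s["clock"],s["wrist_force"])
inc([(.5356,.3573,.2,164.2),(.5356,.3573,.13,164.2)])
t=vision.snapshot("top"); v=vision.snapshot("side")
cv2.imwrite("pics/a.png",np.hstack([cv2.resize(t["frame"][0:300,180:430],(400,480)),cv2.resize(v["frame"][0:360,150:450],(400,480))]))
```

```text
[0.53486798 0.3538558  0.34742931] [ 4.26485647e-01  1.86819891e-01  1.61559336e+00 -9.59177581e-06
  1.34724950e+00 -8.65713539e-01] 164.03676247188702 4.45 [ 0.02090974 -1.16948832  0.64881611]
[-0.7, 4.3, 147.4] rz -0.2
[-1.1, 4.7, 217.4] rz -0.2
```

View pics/a.png

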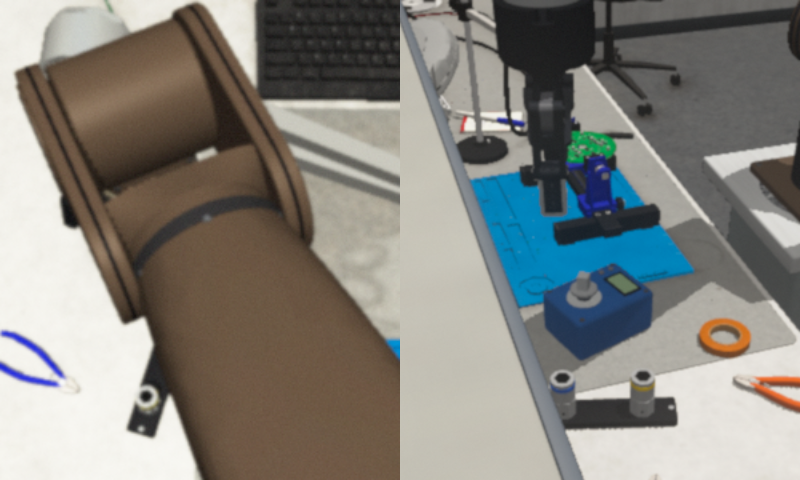

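Side: the gripper hangs over the blue socket ((265,159)) and is free of the lamp arm. Top is blocked by the forearm. Descending.

Call:
{"fn": "carry_out", "kwargs": {
  "increments": [0, 0, 35, 0, 0, 0, 0, 0, 70, 0, 0, 0, 0, 0, 105, 0, 0, 0, 0, 0, 130, 0, 0, 0, 0, 0, 150, 0, 0, 0, 0, 0, 150, 0, 0, 0, 0, 0, 150, 0, 0, 0]
}}

```text
clock: 5.25
position: [0.5373, 0.3549, 0.2054]
orientation: [0.001, 0.138, 0.99, 0.0]
wrist_force: [0.4, -0.3, -0.3]
width: 0.0854
```

Run:
```python
from h import *
s=get_state(); print(s["position"],s["effort"],yaw(s["orientation"]),s["clock"],s["wrist_force"],s["moment"])
inc([(.5356,.3573,.102,164.2)])
v=vision.snapshot("side")
for d in (.054,.073): print(proj(v,s["position"]+rot(s["orientation"])@[0,0,d]))
cv2.imwrite("pics/b.png",cv2.resize(v["frame"][150:350,200:400],None,fx=3,fy=3,interpolation=cv2.INTER_CUBIC))
```

```text
[0.5372741  0.35492894 0.20542957] [ 1.94969834e-03 -3.78378224e+01 -2.58034748e+01 -1.03966900e-03
  2.81456800e-02  3.56982244e-03] 164.12484607898026 5.25 [ 0.36272934 -0.32588019 -0.31878949] [-0.01769793  0.01515626  0.00710343]
[2.4, 1.7, 103.4] rz -0.1
[267.78375867 230.79572608]
[268.37074104 242.20385246]
```

View pics/b.png

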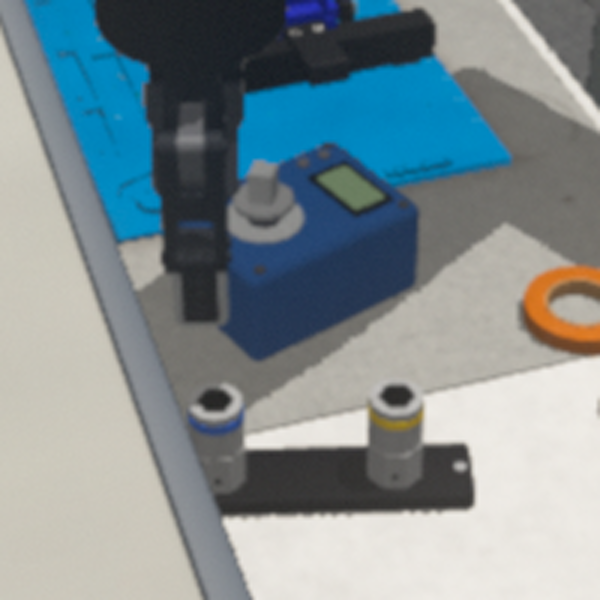

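Call:
{"fn": "carry_out", "kwargs": {
  "increments": [2, 2, 25, 0, 0, 0, 2, 2, 55, 0, 0, 0, 2, 2, 80, 0, 0, 0, 2, 2, 97, 0, 0, 0, 2, 2, 104, 0, 0, 0, 2, 2, 104, 0, 0, 0, 2, 2, 104, 0, 0, 0]
}}

```text
clock: 6.0
position: [0.5362, 0.3576, 0.1016]
orientation: [0.001, 0.138, 0.99, 0.001]
wrist_force: [0.4, -0.8, 0.5]
width: 0.0852
```

Call:
{"fn": "carry_out", "kwargs": {
  "increments": [0, 0, 0, 0, 0, 0, 0, 0, 0, 0, 0, 0, 0, 0, 0, 0, 0, 0, 0, 0, 0, 0, 0, 0, 0, 0, 0, 0, 0, 0, 0, 0, 0, 0, 0, 0, 0, 0, 0, 0, 0, 0],
  "claw": 0.15,
  "force": 40
}}

```text
clock: 6.7
position: [0.5355, 0.3572, 0.1005]
orientation: [0.0, 0.138, 0.99, 0.0]
wrist_force: [-0.6, -0.1, 3.5]
width: 0.0245
```

Run:
```python
from h import *
s=get_state(); print(s["position"],s["effort"],yaw(s["orientation"]),s["clock"],s["wrist_force"],s["moment"],s["width"])
```

```text
[0.53552427 0.35721155 0.10045149] [-4.97044693e-02 -3.94630480e+01 -2.28262299e+01  6.08866772e-03
 -9.27017815e-02  4.58414415e-04] 164.16002266262703 6.7 [-0.58258096 -0.1160127   3.49110617] [-0.01683994  0.06100726 -0.00755702] 0.024534469214177918
```

Call:
{"fn": "carry_out", "kwargs": {
  "increments": [0, 0, -6, 0, 0, 0, 0, 0, -16, 0, 0, 0, 0, 0, -40, 0, 0, 0, 0, 0, -75, 0, 0, 0, 0, 0, -105, 0, 0, 0, 0, 0, -115, 0, 0, 0, 0, 0, -115, 0, 0, 0],
  "force": 60
}}

```text
clock: 7.4
position: [0.5359, 0.3574, 0.2172]
orientation: [0.002, 0.138, 0.99, 0.001]
wrist_force: [-0.5, 0.7, -0.7]
width: 0.0237
```

Run:
```python
from h import *
s=get_state(); print(s["position"],yaw(s["orientation"]),s["clock"],s["wrist_force"],s["moment"],s["width"])
inc([(.4758,.2340,.215,146.5)])
```

```text
[0.53594438 0.35743331 0.21717384] 164.16281473827806 7.4 [-0.45815144  0.72643241 -0.72739685] [-0.02037398 -0.02508208 -0.02088152] 0.023686442087898656
[24.2, -135.2, 1.7] rz 17.7
```

Call:
{"fn": "carry_out", "kwargs": {
  "increments": [4, -20, 0, 0, 0, 3, 9, -50, 0, 0, 0, 7, 14, -80, 0, 0, 0, 11, 19, -108, 0, 0, 0, 15, 23, -128, 0, 0, 0, 17.7, 24, -135, 0, 0, 0, 17.7, 24, -135, 0, 0, 0, 17.7, 24, -135, 0, 0, 0, 17.7, 24, -135, 0, 0, 0, 17.7]
}}

```text
clock: 8.3
position: [0.4756, 0.2344, 0.2147]
orientation: [-0.0, 0.288, 0.958, 0.0]
wrist_force: [0.3, 0.4, -1.7]
width: 0.0238
```

Run:
```python
from h import *
s=get_state(); print(s["position"],yaw(s["orientation"]),s["clock"],s["wrist_force"],s["width"])
v=vision.snapshot("side");t=vision.snapshot("top")
c=s["position"]
for z in (.0885,.0405): print(proj(v,c-[0,0,z]))
cv2.imwrite("pics/c.png",np.hstack([cv2.resize(v["frame"][150:275,240:340],(480,600),interpolation=cv2.INTER_CUBIC),cv2.resize(t["frame"][150:350,250:400],(320,600))[:,:320]]))
```

```text
[0.47564712 0.23442231 0.21474576] 146.51742148233566 8.3 [ 0.33199863  0.41034263 -1.72235599] 0.02375464956535817
[287.42409388 188.82053782]
[286.73566358 161.19358758]
```

View pics/c.png

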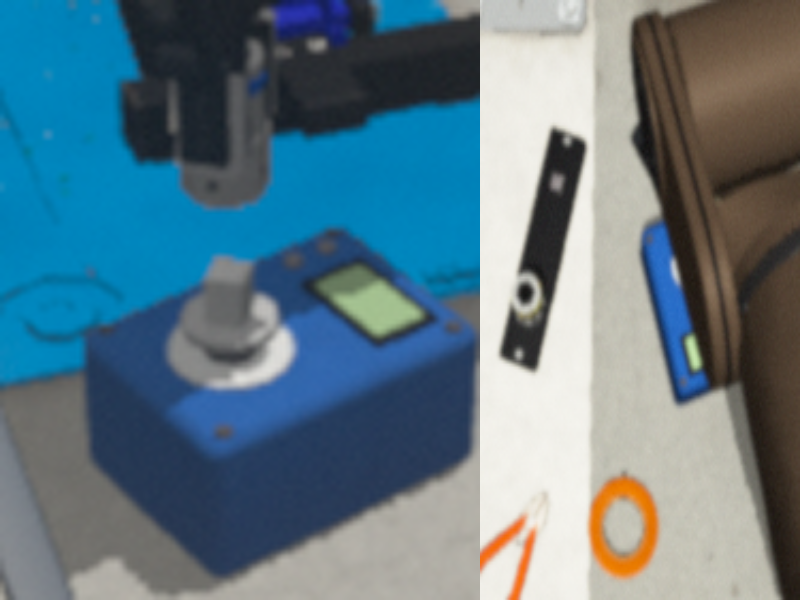

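Side: socket (axis ≈287.1,188) hangs centred over the drive (≈287.4,206) to within about 0.5 mm. The yellow socket is still on its stud. Descending gently.

Call:
{"fn": "carry_out", "kwargs": {
  "increments": [0, -0.5, 8, 0, 0, 0, 0, -0.5, 18, 0, 0, 0, 0, -0.5, 25, 0, 0, 0, 0, -0.5, 29, 0, 0, 0, 0, -0.5, 29, 0, 0, 0, 0, -0.5, 29, 0, 0, 0]
}}

```text
clock: 9.0
position: [0.4751, 0.2333, 0.1859]
orientation: [-0.0, 0.289, 0.957, -0.0]
wrist_force: [-0.1, 0.2, -1.2]
width: 0.0238
```

Call:
{"fn": "carry_out", "kwargs": {
  "increments": [0, 0, 1, 0, 0, 0, 0, 0, 2, 0, 0, 0, 0, 0, 3, 0, 0, 0, 0, 0, 4, 0, 0, 0, 0, 0, 4.5, 0, 0, 0, 0, 0, 4.5, 0, 0, 0]
}}

```text
clock: 9.6
position: [0.4751, 0.2334, 0.1817]
orientation: [0.0, 0.288, 0.957, 0.0]
wrist_force: [-0.0, 0.7, -0.7]
width: 0.024
```

Run:
```python
from h import *
s=get_state(); print(s["position"],yaw(s["orientation"]),s["clock"],s["wrist_force"],s["moment"],s["width"])
```

```text
[0.47512433 0.23340692 0.18167077] 146.46369395984274 9.6 [-0.00439106  0.68663796 -0.69334761] [-0.01160131  0.0702699  -0.06231828] 0.023969451379543486
```

Call:
{"fn": "carry_out", "kwargs": {
  "increments": [0, 0, 1, 0, 0, 0, 0, 0, 2, 0, 0, 0, 0, 0, 2, 0, 0, 0]
}}

```text
clock: 9.9
position: [0.4753, 0.2334, 0.1799]
orientation: [0.0, 0.289, 0.957, 0.0]
wrist_force: [-0.8, -0.6, 2.2]
width: 0.0238
```

Call:
{"fn": "carry_out", "kwargs": {
  "increments": [0, 0, 1, 0, 0, 0, 0, 0, 1.5, 0, 0, 0, 0, 0, 1.5, 0, 0, 0]
}}

```text
clock: 10.2
position: [0.4754, 0.2338, 0.178]
orientation: [0.001, 0.289, 0.957, 0.001]
wrist_force: [2.1, 3.6, 0.0]
width: 0.0237
```

Call:
{"fn": "carry_out", "kwargs": {
  "increments": [0, 0.5, 0, 0, 0, 0, 0, 0.6, 1, 0, 0, 0, 0, 0.6, 1, 0, 0, 0]
}}

```text
clock: 10.5
position: [0.4755, 0.234, 0.1769]
orientation: [0.0, 0.289, 0.957, 0.0]
wrist_force: [0.8, 2.6, 0.7]
width: 0.0238
```

Call:
{"fn": "carry_out", "kwargs": {
  "increments": [0, 0, 1, 0, 0, 0, 0, 0, 1, 0, 0, 0]
}}

```text
clock: 10.7
position: [0.4755, 0.2339, 0.1759]
orientation: [0.0, 0.289, 0.957, 0.0]
wrist_force: [1.9, 4.1, 0.0]
width: 0.0236
```

Run:
```python
from h import *
s=get_state(); print(s["position"],yaw(s["orientation"]),s["clock"],s["wrist_force"],s["moment"],s["width"])
```

```text
[0.47548047 0.23393501 0.17592212] 146.4515795116798 10.7 [1.91636529 4.08881904 0.00799679] [ 0.54863213 -0.39195004 -0.00485687] 0.023567554630596572
```

Call:
{"fn": "carry_out", "kwargs": {
  "increments": [0, 0.5, 0, 0, 0, 0, 0, 0.7, 0, 0, 0, 0]
}}

```text
clock: 10.9
position: [0.4755, 0.2342, 0.1757]
orientation: [-0.0, 0.288, 0.958, -0.001]
wrist_force: [1.4, 1.1, -0.8]
width: 0.0238
```

Call:
{"fn": "carry_out", "kwargs": {
  "increments": [0, 0, 0.5, 0, 0, 0, 0, 0, 1, 0, 0, 0]
}}

```text
clock: 11.1
position: [0.4755, 0.2342, 0.1746]
orientation: [-0.0, 0.289, 0.957, -0.0]
wrist_force: [0.6, 1.4, -0.3]
width: 0.024
```

Call:
{"fn": "carry_out", "kwargs": {
  "increments": [0, 0.2, 0.7, 0, 0, 0, 0, 0.2, 1.5, 0, 0, 0, 0, 0.2, 1.5, 0, 0, 0]
}}

```text
clock: 11.4
position: [0.4755, 0.2343, 0.1732]
orientation: [-0.001, 0.288, 0.957, -0.001]
wrist_force: [0.5, -0.5, -0.7]
width: 0.0237
```

Call:
{"fn": "carry_out", "kwargs": {
  "increments": [0, 0, 0.7, 0, 0, 0, 0, 0, 1.5, 0, 0, 0, 0, 0, 1.5, 0, 0, 0]
}}

```text
clock: 11.7
position: [0.4755, 0.2343, 0.1715]
orientation: [-0.0, 0.288, 0.957, -0.001]
wrist_force: [-0.7, -1.4, -0.6]
width: 0.024
```

Run:
```python
from h import *
s=get_state(); print(s["position"],yaw(s["orientation"]),s["clock"],s["wrist_force"],s["moment"],s["width"])
```

```text
[0.47553835 0.23430307 0.17149826] 146.4682044052185 11.7 [-0.68834529 -1.40023622 -0.58919211] [-0.23729854  0.04904835  0.03564676] 0.02396245856114409
```

Call:
{"fn": "carry_out", "kwargs": {
  "increments": [0, -0.2, 0.7, 0, 0, 0, 0, -0.2, 1.5, 0, 0, 0, 0, -0.2, 1.5, 0, 0, 0]
}}

```text
clock: 12.0
position: [0.4756, 0.2343, 0.1703]
orientation: [-0.0, 0.288, 0.957, -0.0]
wrist_force: [-0.9, -0.4, 0.6]
width: 0.0237
```

Call:
{"fn": "carry_out", "kwargs": {
  "increments": [0, 0, 0.7, 0, 0, 0, 0, 0, 1.5, 0, 0, 0, 0, 0, 1.5, 0, 0, 0]
}}

```text
clock: 12.3
position: [0.4755, 0.2343, 0.1685]
orientation: [-0.0, 0.289, 0.957, -0.0]
wrist_force: [-1.0, -1.5, -1.3]
width: 0.0241
```

Run:
```python
from h import *
s=get_state(); print(s["position"],yaw(s["orientation"]),s["clock"],s["wrist_force"],s["moment"],s["width"])
v=vision.snapshot("side")
cv2.imwrite("pics/d.png",cv2.resize(v["frame"][150:275,240:340],(480,600),interpolation=cv2.INTER_CUBIC))
```

```text
[0.47553234 0.23428126 0.16851102] 146.4569725352327 12.3 [-1.04279813 -1.54815939 -1.26390177] [-0.29605311  0.11978096 -0.04587239] 0.02409124976682956
```

View pics/d.png

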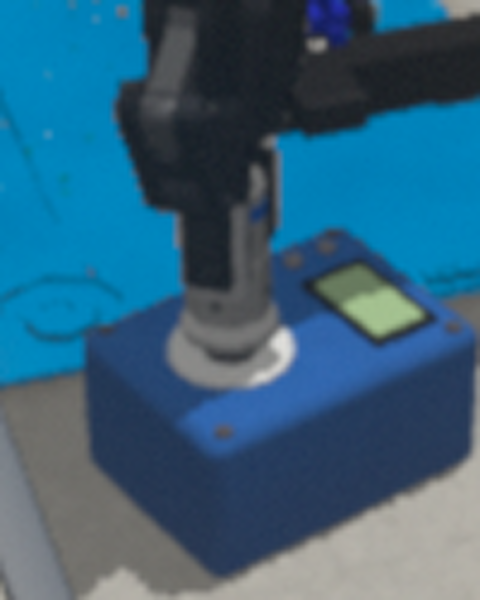

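Side: the socket is over the drive, its lower edge (≈(287,216)) still 5–9 mm over the collar. It appears a few mm higher in the fingers than before, so I'll grip more firmly and press on gently.

Call:
{"fn": "carry_out", "kwargs": {
  "increments": [0, -0.2, 0, 0, 0, 0, 0, -0.2, 0.7, 0, 0, 0, 0, -0.2, 1, 0, 0, 0, 0, -0.2, 1, 0, 0, 0],
  "force": 100
}}

```text
clock: 12.75
position: [0.4755, 0.2343, 0.1678]
orientation: [-0.0, 0.289, 0.957, -0.0]
wrist_force: [-2.2, -0.3, -1.1]
width: 0.0228
```

Call:
{"fn": "carry_out", "kwargs": {
  "increments": [0, 0, 0.7, 0, 0, 0, 0, 0, 1, 0, 0, 0]
}}

```text
clock: 12.95
position: [0.4756, 0.2343, 0.1668]
orientation: [0.0, 0.289, 0.957, 0.0]
wrist_force: [-0.8, -1.7, -0.9]
width: 0.0228
```

Call:
{"fn": "carry_out", "kwargs": {
  "increments": [0, 0, 0.7, 0, 0, 0, 0, 0, 1, 0, 0, 0]
}}

```text
clock: 13.15
position: [0.4758, 0.2344, 0.166]
orientation: [0.0, 0.289, 0.957, 0.0]
wrist_force: [-1.3, -0.2, -0.5]
width: 0.0229
```

Run:
```python
from h import *
s=get_state(); print(s["position"],yaw(s["orientation"]),s["clock"],s["wrist_force"],s["moment"],s["width"])
```

```text
[0.47578601 0.23438799 0.16598738] 146.45190848463386 13.15 [-1.32152027 -0.16292742 -0.47639986] [-0.08526163  0.05654164  0.03984155] 0.022880398526992158
```

Call:
{"fn": "carry_out", "kwargs": {
  "increments": [0, 0, 0.7, 0, 0, 0, 0, 0, 1, 0, 0, 0]
}}

```text
clock: 13.35
position: [0.4759, 0.2344, 0.1651]
orientation: [0.0, 0.289, 0.957, 0.0]
wrist_force: [0.5, 0.1, -1.0]
width: 0.0231
```

Call:
{"fn": "carry_out", "kwargs": {
  "increments": [0, 0, 0.7, 0, 0, 0, 0, 0, 1, 0, 0, 0]
}}

```text
clock: 13.55
position: [0.4759, 0.2344, 0.1642]
orientation: [0.0, 0.289, 0.957, 0.0]
wrist_force: [-0.4, 1.0, 0.2]
width: 0.0231
```

Call:
{"fn": "carry_out", "kwargs": {
  "increments": [0, 0, 0.7, 0, 0, 0, 0, 0, 1, 0, 0, 0]
}}

```text
clock: 13.75
position: [0.4759, 0.2344, 0.1634]
orientation: [0.0, 0.289, 0.957, 0.0]
wrist_force: [-0.5, 1.2, 1.1]
width: 0.0232
```

Run:
```python
from h import *
s=get_state(); print(s["position"],yaw(s["orientation"]),s["clock"],s["wrist_force"],s["moment"],s["width"])
v=vision.snapshot("side")
a=cv2.imread("pics/d.png"); b=cv2.resize(v["frame"][150:275,240:340],(480,600),interpolation=cv2.INTER_CUBIC)
cv2.imwrite("pics/e.png",np.hstack([a[:,40:440],b[:,40:440]]))
```

```text
[0.47588661 0.23444505 0.16336176] 146.4523701931002 13.75 [-0.54787604  1.2412064   1.07438606] [0.13419701 0.11672527 0.03371183] 0.023170474961381072
```

View pics/e.png

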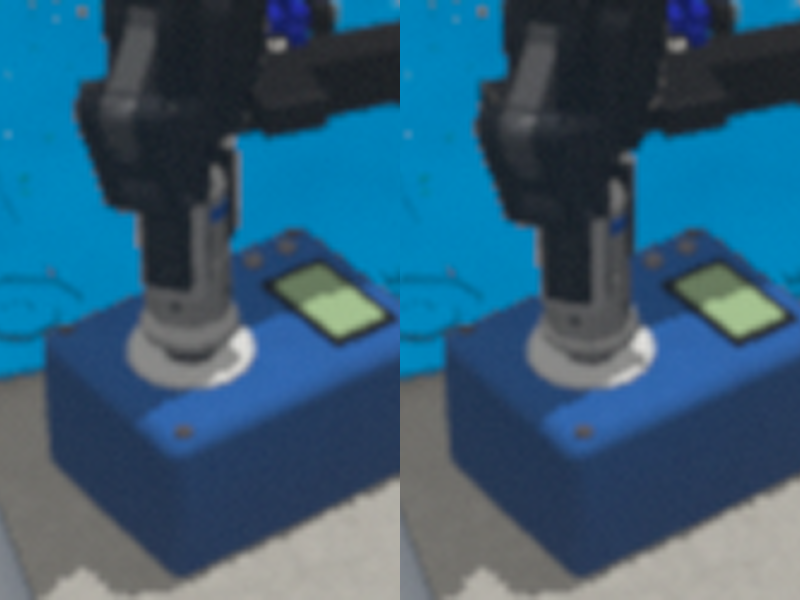

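Side: socket lower edge moved down ≈5 mm, with a few mm of gap left, and the force is only now starting to rise: the ball. Pressing on in 1 mm steps.

Call:
{"fn": "carry_out", "kwargs": {
  "increments": [0, 0, 0.7, 0, 0, 0, 0, 0, 1, 0, 0, 0]
}}

```text
clock: 14.0
position: [0.4759, 0.2344, 0.1624]
orientation: [0.0, 0.289, 0.957, 0.0]
wrist_force: [-1.7, 0.2, 3.5]
width: 0.0227
```

Call:
{"fn": "carry_out", "kwargs": {
  "increments": [0, 0, 0.7, 0, 0, 0, 0, 0, 1, 0, 0, 0]
}}

```text
clock: 14.2
position: [0.4759, 0.2344, 0.1615]
orientation: [0.0, 0.289, 0.957, 0.0]
wrist_force: [-1.5, 1.5, 5.1]
width: 0.0227
```

Call:
{"fn": "carry_out", "kwargs": {
  "increments": [0, 0, 0.7, 0, 0, 0, 0, 0, 1, 0, 0, 0]
}}

```text
clock: 14.4
position: [0.476, 0.2344, 0.1607]
orientation: [0.0, 0.289, 0.957, 0.0]
wrist_force: [-2.4, 0.8, 6.1]
width: 0.0231
```

Call:
{"fn": "carry_out", "kwargs": {
  "increments": [0, 0, 0.7, 0, 0, 0, 0, 0, 0.7, 0, 0, 0]
}}

```text
clock: 14.6
position: [0.4759, 0.2344, 0.1602]
orientation: [0.0, 0.289, 0.957, 0.0]
wrist_force: [-3.4, 0.6, 7.2]
width: 0.0228
```

Run:
```python
from h import *
s=get_state(); print(s["position"],yaw(s["orientation"]),s["clock"],s["wrist_force"],s["moment"],s["width"])
v=vision.snapshot("side"); p=s["position"]
for nm,z in (("under .0885",p[2]-.0885),("ring",p[2]-.0885+.041)): print(nm,proj(v,[p[0],p[1],z]))
print("collar rest",proj(v,[p[0],p[1],.076]), "front edge socket seated",proj(v,[p[0]-.002,p[1]+.013,.076]),"collar front",proj(v,[p[0]-.002,p[1]+.016,.076]))
f=v["frame"]; print(f[205:235,284:291].mean(1).astype(int).tolist())
hsv=cv2.cvtColor(f,cv2.COLOR_BGR2HSV).astype(int)[185:215,284:300]; 
m=(hsv[...,0]>100)&(hsv[...,0]<125)&(hsv[...,1]>110)
print("\n".join("".join(".#"[int(x)] for x in r) for r in m))
```

```text
[0.47594686 0.23443593 0.16019067] 146.45923919898593 14.6 [-3.43875686  0.55148393  7.24381609] [0.14258881 0.4974453  0.01631771] 0.0228006670833394
under .0885 [287.96875235 218.03898784]
ring [287.42222838 196.32113662]
collar rest [287.91276843 215.81429027] front edge socket seated [291.584078   220.39136246] collar front [292.15324669 221.51716815]
[[61, 56, 52], [61, 56, 52], [62, 57, 52], [61, 56, 52], [62, 57, 52], [62, 57, 53], [62, 56, 53], [62, 57, 53], [62, 57, 53], [70, 65, 62], [83, 81, 79], [89, 88, 87], [84, 82, 81], [78, 76, 75], [81, 79, 78], [85, 84, 83], [87, 86, 84], [97, 97, 96], [109, 108, 108], [103, 103, 103], [105, 105, 105], [125, 126, 125], [135, 137, 137], [136, 138, 138], [135, 135, 135], [128, 117, 110], [132, 92, 66], [148, 88, 46], [162, 95, 47], [171, 101, 49]]
.............#..
.............#..
.............#..
.............#..
.............#..
.............#..
.............#..
.............#..
.............#..
.............#..
.............#..
...........###..
..........###...
........#####...
........###.#...
........##..#...
.............#.#
............####
............###.
............###.
............####
.............###
............####
.............###
............####
............####
.............###
.............###
............####
.............###
```

The numbers agree: ring, lower edge (row ~222, seated prediction ~223) and a 2 N/mm slope starting at TCP z≈0.1643 (seated prediction 0.1645) all put the socket on the collar, with the spindle sunk about 4 mm. I never saw a clear ball peak, so I'll ease off and let a gentle pull decide.

Call:
{"fn": "carry_out", "kwargs": {
  "increments": [0, 0, -1, 0, 0, 0, 0, 0, -2, 0, 0, 0, 0, 0, -3, 0, 0, 0, 0, 0, -4, 0, 0, 0, 0, 0, -4, 0, 0, 0]
}}

```text
clock: 15.15
position: [0.4758, 0.2344, 0.1632]
orientation: [0.0, 0.289, 0.957, 0.0]
wrist_force: [0.9, 2.9, 1.6]
width: 0.0231
```

Call:
{"fn": "carry_out", "kwargs": {
  "increments": [0, 0, -0.5, 0, 0, 0, 0, 0, -1, 0, 0, 0, 0, 0, -1, 0, 0, 0]
}}

```text
clock: 15.45
position: [0.4756, 0.2341, 0.1639]
orientation: [0.0, 0.289, 0.957, -0.0]
wrist_force: [0.7, 1.7, -0.3]
width: 0.0229
```

Run:
```python
from h import *
s=get_state(); print(s["position"],yaw(s["orientation"]),s["clock"],s["wrist_force"],s["moment"],s["width"])
```

```text
[0.47562023 0.23412907 0.16394742] 146.46064883268863 15.45 [ 0.74220982  1.69786338 -0.28353729] [ 0.30467739 -0.15791238  0.02830228] 0.02290396794065912
```

Call:
{"fn": "carry_out", "kwargs": {
  "increments": [0, 0, -0.5, 0, 0, 0, 0, 0, -1, 0, 0, 0, 0, 0, -1, 0, 0, 0]
}}

```text
clock: 15.75
position: [0.4756, 0.2341, 0.1649]
orientation: [0.0, 0.289, 0.957, -0.0]
wrist_force: [1.0, 1.2, -1.7]
width: 0.0227
```

Call:
{"fn": "carry_out", "kwargs": {
  "increments": [0, 0, -0.5, 0, 0, 0, 0, 0, -1, 0, 0, 0, 0, 0, -1, 0, 0, 0]
}}

```text
clock: 16.05
position: [0.4754, 0.2343, 0.166]
orientation: [-0.0, 0.289, 0.957, -0.0]
wrist_force: [0.6, 1.6, -2.5]
width: 0.0231
```

Call:
{"fn": "carry_out", "kwargs": {
  "increments": [0, 0, -0.5, 0, 0, 0, 0, 0, -1, 0, 0, 0, 0, 0, -1, 0, 0, 0]
}}

```text
clock: 16.35
position: [0.4754, 0.2343, 0.167]
orientation: [-0.0, 0.289, 0.957, -0.0]
wrist_force: [1.4, 1.2, -2.7]
width: 0.0232
```

Run:
```python
from h import *
import time
for _ in range(3):
    s=get_state(); print(s["position"],s["clock"],s["wrist_force"],s["moment"],s["width"]); vision.snapshot("side")
```

```text
[0.47537566 0.23426071 0.16704784] 16.35 [ 1.42765171  1.2002384  -2.7267725 ] [ 0.34837955 -0.16434182 -0.01876286] 0.02315385179588901
[0.47540695 0.23424783 0.1670269 ] 16.4 [ 0.79369898  2.31530336 -2.57822892] [ 0.37619758 -0.19235127  0.02661129] 0.022899989895458783
[0.47538466 0.23425986 0.16703661] 16.45 [ 0.69333019  2.05670505 -2.81787146] [ 0.38841623 -0.15417529 -0.02872516] 0.02299873341083382
```

Run:
```python
from h import *
v=vision.snapshot("side"); now=cv2.resize(v["frame"][150:275,240:340],(480,600),interpolation=cv2.INTER_CUBIC); cv2.imwrite("pics/f.png",now)
e=cv2.imread("pics/e.png")
im={"c":(cv2.imread("pics/c.png")[:,:480],.21475),"d":(cv2.imread("pics/d.png"),.1685),"now":(now,.16703)}
E=np.zeros((600,480,3),np.uint8);E[:,40:440]=e[:,400:]; im["e"]=(E,.1634)
for k,(a,z) in im.items():
    h=cv2.cvtColor(a,cv2.COLOR_BGR2HSV).astype(int); m=(h[...,0]>106)&(h[...,0]<125)&(h[...,1]>100)&(h[...,2]<190)
    m[:,:235]=0;m[:,285:]=0
    r0=int((proj(v,[.4755,.2343,z-.0475])[1]-150)*4.8); M=m.copy(); M[:max(0,r0-30)]=0; M[r0+40:]=0
    ps=[proj(v,[.4755,.2343,z-dz])[1] for dz in (.0885,.0475)]
    b,l=blobs(M,20); print(k,"pred rows under,ring",np.round((np.array(ps)-150)*4.8,1),[(c.tolist(),n) for _,c,n in b])
    # column profile at x=210..225 below fingers
    g=cv2.cvtColor(a,cv2.COLOR_BGR2GRAY)[:,195:225].mean(1); 
    print("  ",[(i,int(g[i])) for i in range(int((ps[0]-150)*4.8)-40,int((ps[0]-150)*4.8)+60,4)])
```

```text
c pred rows under,ring [186.   73.4] [([258.6, 82.8], np.int32(337))]
   [(146, 35), (150, 35), (154, 34), (158, 34), (162, 46), (166, 67), (170, 83), (174, 87), (178, 84), (182, 77), (186, 74), (190, 77), (194, 82), (198, 85), (202, 89), (206, 97), (210, 99), (214, 97), (218, 97), (222, 97), (226, 98), (230, 98), (234, 99), (238, 98), (242, 99)]
d pred rows under,ring [305.4 200. ] [([260.1, 210.7], np.int32(301))]
   [(265, 35), (269, 36), (273, 36), (277, 35), (281, 35), (285, 41), (289, 61), (293, 80), (297, 86), (301, 81), (305, 75), (309, 77), (313, 81), (317, 85), (321, 90), (325, 101), (329, 112), (333, 117), (337, 115), (341, 109), (345, 101), (349, 95), (353, 92), (357, 94), (361, 112)]
now pred rows under,ring [309.1 203.9] [([260.6, 213.3], np.int32(299))]
   [(269, 35), (273, 36), (277, 37), (281, 35), (285, 34), (289, 47), (293, 68), (297, 84), (301, 86), (305, 81), (309, 76), (313, 75), (317, 81), (321, 87), (325, 92), (329, 102), (333, 111), (337, 112), (341, 106), (345, 98), (349, 92), (353, 88), (357, 94), (361, 112), (365, 128)]
e pred rows under,ring [318.1 213.4] [([259.7, 224.0], np.int32(297))]
   [(278, 36), (282, 35), (286, 35), (290, 35), (294, 34), (298, 40), (302, 61), (306, 81), (310, 87), (314, 82), (318, 77), (322, 76), (326, 81), (330, 85), (334, 89), (338, 97), (342, 104), (346, 103), (350, 99), (354, 98), (358, 105), (362, 118), (366, 131), (370, 136), (374, 137)]
```

View pics/f.png

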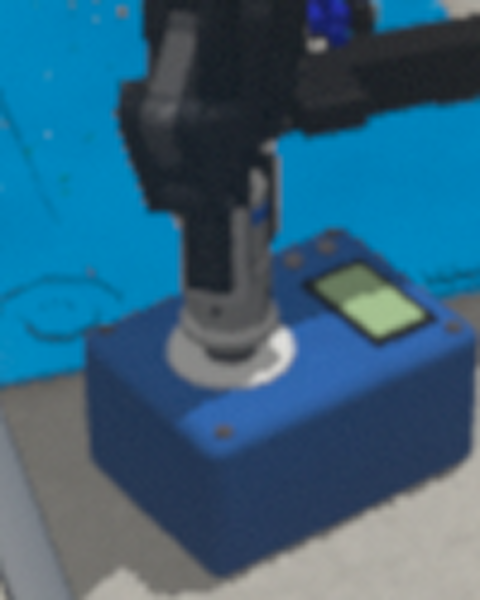

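Side: collar still at its rest height (dark gap at row ~350 of the crop as before), socket ≈2 mm over it, and the pull levels off at about 1.5 N. So it is not locked. I'll go back down and press a little further, within the stated 5–12 N.

Call:
{"fn": "carry_out", "kwargs": {
  "increments": [0, 0, 1, 0, 0, 0, 0, 0, 2, 0, 0, 0, 0, 0, 3, 0, 0, 0, 0, 0, 4, 0, 0, 0, 0, 0, 5, 0, 0, 0, 0, 0, 6, 0, 0, 0, 0, 0, 7, 0, 0, 0, 0, 0, 7, 0, 0, 0]
}}

```text
clock: 17.35
position: [0.4757, 0.2342, 0.1609]
orientation: [-0.0, 0.288, 0.957, -0.0]
wrist_force: [-3.3, 0.1, 6.2]
width: 0.023
```

Call:
{"fn": "carry_out", "kwargs": {
  "increments": [0, 0, 0.5, 0, 0, 0, 0, 0, 1, 0, 0, 0]
}}

```text
clock: 17.55
position: [0.4758, 0.2342, 0.1602]
orientation: [-0.0, 0.288, 0.958, -0.0]
wrist_force: [-3.2, -1.0, 6.7]
width: 0.0231
```

Call:
{"fn": "carry_out", "kwargs": {
  "increments": [0, 0, 0.5, 0, 0, 0, 0, 0, 0.5, 0, 0, 0]
}}

```text
clock: 17.75
position: [0.4758, 0.2342, 0.1599]
orientation: [-0.0, 0.288, 0.958, -0.0]
wrist_force: [-4.0, -0.5, 8.0]
width: 0.0228
```

```bash
cat > chk.py <<'E'
from h import *
v=vision.snapshot("side"); s=get_state(); print(s["position"],yaw(s["orientation"]),s["clock"],s["wrist_force"],s["moment"],s["width"])
a=cv2.resize(v["frame"][150:275,240:340],(480,600),interpolation=cv2.INTER_CUBIC)
z=s["position"][2]; p=[(proj(v,[.4755,.2343,z-d])[1]-150)*4.8 for d in (.0885,.0475)]
h=cv2.cvtColor(a,cv2.COLOR_BGR2HSV).astype(int); m=(h[...,0]>106)&(h[...,0]<125)&(h[...,1]>100)&(h[...,2]<190)
m[:,:235]=0;m[:,285:]=0;m[:max(0,int(p[1])-30)]=0;m[int(p[1])+40:]=0
print("pred",np.round(p,1),"ring",[c.tolist() for _,c,n in blobs(m,20)[0]])
g=cv2.cvtColor(a,cv2.COLOR_BGR2GRAY)[:,195:225].mean(1); print([(i,int(g[i])) for i in range(285,385,4)])
E
python3 chk.py
```

```text
[0.47579457 0.23419263 0.15994557] 146.47410283021736 17.8 [-3.64025447 -0.83496951  7.11930709] [-0.21699122  0.63292342  0.04335372] 0.022737472366427994
pred [326.7 222.5] ring [[260.8, 231.7], [277.7, 258.2]]
[(285, 36), (289, 35), (293, 36), (297, 36), (301, 35), (305, 38), (309, 53), (313, 72), (317, 85), (321, 85), (325, 79), (329, 75), (333, 79), (337, 84), (341, 88), (345, 96), (349, 104), (353, 106), (357, 102), (361, 107), (365, 122), (369, 134), (373, 137), (377, 135), (381, 129)]
```

Call:
{"fn": "carry_out", "kwargs": {
  "increments": [0.3, -0.4, 0.5, 0, 0, 0, 0.3, -0.4, 1, 0, 0, 0]
}}

```text
clock: 18.0
position: [0.4757, 0.2342, 0.1593]
orientation: [0.0, 0.288, 0.958, 0.0]
wrist_force: [-2.8, -1.0, 9.0]
width: 0.0227
```

Call:
{"fn": "carry_out", "kwargs": {
  "increments": [0, 0, 0.5, 0, 0, 0, 0, 0, 0.8, 0, 0, 0]
}}

```text
clock: 18.2
position: [0.4757, 0.2342, 0.1588]
orientation: [0.0, 0.288, 0.958, -0.0]
wrist_force: [-3.9, -0.1, 10.3]
width: 0.0228
```

```bash
python3 chk.py
```

```text
[0.47570182 0.23418345 0.15878057] 146.47608245294268 18.25 [-3.92619419 -1.64152242  9.65647132] [-0.21043902  0.72399062 -0.04223096] 0.02285054833806246
pred [329.6 225.5] ring [[260.5, 234.2], [277.7, 260.0]]
[(285, 35), (289, 36), (293, 36), (297, 36), (301, 35), (305, 36), (309, 43), (313, 62), (317, 80), (321, 87), (325, 82), (329, 76), (333, 75), (337, 80), (341, 85), (345, 90), (349, 99), (353, 106), (357, 105), (361, 104), (365, 113), (369, 127), (373, 136), (377, 136), (381, 129)]
```

Call:
{"fn": "carry_out", "kwargs": {
  "increments": [0, 0, 0.5, 0, 0, 0, 0, 0, 0.6, 0, 0, 0]
}}

```text
clock: 18.45
position: [0.4757, 0.2342, 0.1584]
orientation: [0.0, 0.288, 0.958, -0.0]
wrist_force: [-4.4, -1.1, 9.7]
width: 0.0229
```

Call:
{"fn": "carry_out", "kwargs": {
  "increments": [0, 0, 0.2, 0, 0, 2, 0, 0, 0.2, 0, 0, -2, 0, 0, 0.2, 0, 0, 0]
}}

```text
clock: 18.75
position: [0.4757, 0.2342, 0.1583]
orientation: [0.0, 0.288, 0.958, -0.0]
wrist_force: [-3.9, -0.7, 11.0]
width: 0.023
```

```bash
python3 chk.py
```

```text
[0.47574879 0.23418476 0.15827832] 146.36586440148858 18.8 [-4.39094771 -1.43242917 10.66139305] [-0.28828883  0.81239576  0.03258734] 0.02328035936511971
pred [330.8 226.9] ring [[239.1, 221.6], [260.4, 236.5], [277.7, 260.5]]
[(285, 35), (289, 36), (293, 36), (297, 37), (301, 36), (305, 35), (309, 38), (313, 53), (317, 74), (321, 86), (325, 85), (329, 78), (333, 74), (337, 78), (341, 83), (345, 89), (349, 97), (353, 105), (357, 106), (361, 104), (365, 111), (369, 125), (373, 135), (377, 136), (381, 129)]
```

No drop in force at about 12 N net. I'll stop pressing there, ease off and test the pull again.

Call:
{"fn": "carry_out", "kwargs": {
  "increments": [-0.2, 0.3, -1, 0, 0, 0, -0.2, 0.3, -2, 0, 0, 0, -0.2, 0.3, -3, 0, 0, 0, -0.2, 0.3, -4, 0, 0, 0, -0.2, 0.3, -5, 0, 0, 0, -0.2, 0.3, -6, 0, 0, 0, -0.2, 0.3, -7, 0, 0, 0, -0.2, 0.3, -7, 0, 0, 0]
}}

```text
clock: 19.6
position: [0.4756, 0.2341, 0.1631]
orientation: [0.0, 0.289, 0.957, 0.0]
wrist_force: [-1.5, -0.9, 2.4]
width: 0.023
```

Call:
{"fn": "carry_out", "kwargs": {
  "increments": [0, 0, -1, 0, 0, 0, 0, 0, -1, 0, 0, 0]
}}

```text
clock: 19.8
position: [0.4756, 0.2342, 0.1639]
orientation: [0.0, 0.289, 0.957, 0.0]
wrist_force: [0.8, -1.0, 1.2]
width: 0.023
```

Call:
{"fn": "carry_out", "kwargs": {
  "increments": [0, 0, -1, 0, 0, 0, 0, 0, -1, 0, 0, 0]
}}

```text
clock: 20.0
position: [0.4753, 0.2343, 0.1648]
orientation: [-0.0, 0.289, 0.957, 0.0]
wrist_force: [0.6, 0.4, -1.1]
width: 0.0227
```

```bash
python3 chk.py
```

```text
[0.47535732 0.23429319 0.16478591] 146.45093271384835 20.05 [ 1.52439726  0.57663817 -0.55139345] [ 0.12896034 -0.16385074 -0.03852825] 0.023346804344269015
pred [314.7 209.8] ring [[260.8, 220.2]]
[(285, 36), (289, 35), (293, 39), (297, 57), (301, 77), (305, 86), (309, 84), (313, 79), (317, 75), (321, 78), (325, 84), (329, 88), (333, 95), (337, 104), (341, 106), (345, 101), (349, 95), (353, 92), (357, 95), (361, 113), (365, 129), (369, 136), (373, 137), (377, 135), (381, 129)]
```

Call:
{"fn": "carry_out", "kwargs": {
  "increments": [0, 0, -1, 0, 0, 0, 0, 0, -1, 0, 0, 0]
}}

```text
clock: 20.25
position: [0.4753, 0.2343, 0.166]
orientation: [-0.0, 0.289, 0.957, 0.0]
wrist_force: [0.4, 1.3, -1.8]
width: 0.0229
```

Call:
{"fn": "carry_out", "kwargs": {
  "increments": [0, 0, -1, 0, 0, 0, 0, 0, -1, 0, 0, 0]
}}

```text
clock: 20.45
position: [0.4753, 0.2343, 0.167]
orientation: [-0.0, 0.289, 0.957, 0.0]
wrist_force: [0.3, 2.3, -2.9]
width: 0.023
```

Call:
{"fn": "carry_out", "kwargs": {
  "increments": [0, 0, -1, 0, 0, 0, 0, 0, -1, 0, 0, 0]
}}

```text
clock: 20.65
position: [0.4753, 0.2343, 0.1679]
orientation: [-0.0, 0.289, 0.957, 0.0]
wrist_force: [-0.8, 1.1, -4.1]
width: 0.0227
```

Call:
{"fn": "carry_out", "kwargs": {
  "increments": [0, 0, -1, 0, 0, 0, 0, 0, -1, 0, 0, 0]
}}

```text
clock: 20.85
position: [0.4753, 0.2342, 0.1688]
orientation: [-0.0, 0.289, 0.957, -0.0]
wrist_force: [2.1, 1.5, -4.8]
width: 0.023
```

```bash
python3 chk.py
```

```text
[0.47529002 0.23426232 0.16883254] 146.45571406730534 20.9 [ 0.73745642  1.68118129 -4.76838729] [ 0.34865931 -0.19459549  0.0575179 ] 0.022664765485116145
pred [304.6 199.1] ring [[260.9, 209.0]]
[(285, 50), (289, 71), (293, 84), (297, 85), (301, 80), (305, 76), (309, 77), (313, 83), (317, 86), (321, 92), (325, 103), (329, 113), (333, 113), (337, 106), (341, 99), (345, 92), (349, 86), (353, 84), (357, 93), (361, 112), (365, 129), (369, 136), (373, 137), (377, 135), (381, 129)]
```

Run:
```python
from h import *
v=vision.snapshot("side"); s=get_state()
now=cv2.resize(v["frame"][150:275,240:340],(480,600),interpolation=cv2.INTER_CUBIC)
c=cv2.imread("pics/c.png")[:,:480]; d=cv2.imread("pics/d.png"); e=np.zeros_like(c); e[:,40:440]=cv2.imread("pics/e.png")[:,400:]; f=cv2.imread("pics/f.png")
x=slice(120,340); cv2.imwrite("pics/g.png",np.hstack([cv2.resize(a[180:400,190:290],None,fx=1.55,fy=2.5,interpolation=cv2.INTER_CUBIC) for a in (c,d,e,f,now)]))
```

```text
(no output)
```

View pics/g.png

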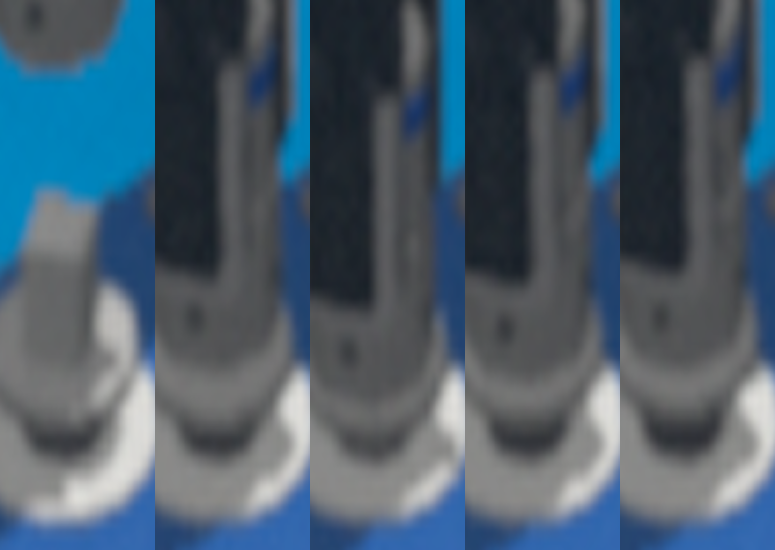

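Panels (c, d, e, f, now): in e the socket sits on the collar; now it stands ≈4 mm over it with the collar near rest. It slides rather than locks. Pulling on slowly to learn where the resistance is.

Call:
{"fn": "carry_out", "kwargs": {
  "increments": [0, 0, -1, 0, 0, 0, 0, 0, -1, 0, 0, 0]
}}

```text
clock: 21.15
position: [0.4754, 0.2342, 0.1702]
orientation: [-0.0, 0.289, 0.957, -0.0]
wrist_force: [1.0, 1.8, -3.3]
width: 0.0227
```

Call:
{"fn": "carry_out", "kwargs": {
  "increments": [0, 0, -1, 0, 0, 0, 0, 0, -1, 0, 0, 0]
}}

```text
clock: 21.35
position: [0.4755, 0.2342, 0.1717]
orientation: [-0.0, 0.288, 0.957, -0.0]
wrist_force: [-1.6, 0.8, -0.6]
width: 0.023
```

Call:
{"fn": "carry_out", "kwargs": {
  "increments": [0, 0, -1, 0, 0, 0, 0, 0, -1, 0, 0, 0]
}}

```text
clock: 21.55
position: [0.4756, 0.2341, 0.1727]
orientation: [0.0, 0.288, 0.958, -0.0]
wrist_force: [-0.7, 0.1, -1.1]
width: 0.0225
```

Call:
{"fn": "carry_out", "kwargs": {
  "increments": [0, 0, -1, 0, 0, 0, 0, 0, -1, 0, 0, 0]
}}

```text
clock: 21.75
position: [0.4756, 0.2341, 0.1736]
orientation: [0.0, 0.288, 0.957, -0.0]
wrist_force: [-1.4, 0.3, 0.9]
width: 0.0229
```

```bash
python3 chk.py
```

```text
[0.47564691 0.23411912 0.17353539] 146.45873896751328 21.8 [-0.52481492 -0.93717969 -0.8285463 ] [-0.07727789  0.07011333  0.02344337] 0.02282234463384643
pred [292.8 186.6] ring [[259.2, 197.5]]
[(285, 85), (289, 80), (293, 74), (297, 74), (301, 81), (305, 87), (309, 89), (313, 97), (317, 104), (321, 108), (325, 112), (329, 116), (333, 118), (337, 117), (341, 112), (345, 105), (349, 98), (353, 94), (357, 96), (361, 112), (365, 128), (369, 136), (373, 137), (377, 135), (381, 129)]
```

The catch let go at about 3.5 N net, 3–4 mm over the collar: the ball only half engages, so the socket is probably off-centre or off-angle. I'll lift just above the ball, still on the drive, and find the play's centre by feel.

Call:
{"fn": "carry_out", "kwargs": {
  "increments": [0, 0, -2, 0, 0, 0, 0, 0, -4, 0, 0, 0, 0, 0, -4, 0, 0, 0]
}}

```text
clock: 22.1
position: [0.4757, 0.2343, 0.1775]
orientation: [0.0, 0.289, 0.957, 0.0]
wrist_force: [-0.5, 1.0, -1.2]
width: 0.0228
```

Call:
{"fn": "carry_out", "kwargs": {
  "increments": [0, 0.6, 0, 0, 0, 0, 0, 1.2, 0, 0, 0, 0, 0, 1.2, 0, 0, 0, 0]
}}

```text
clock: 22.4
position: [0.4761, 0.2353, 0.177]
orientation: [-0.0, 0.289, 0.957, -0.0]
wrist_force: [1.3, -0.1, -1.2]
width: 0.0229
```

Call:
{"fn": "carry_out", "kwargs": {
  "increments": [0, -1.2, 0, 0, 0, 0, 0, -2.4, 0, 0, 0, 0, 0, -2.4, 0, 0, 0, 0]
}}

```text
clock: 22.7
position: [0.4752, 0.2338, 0.1775]
orientation: [0.001, 0.289, 0.957, 0.001]
wrist_force: [1.7, 4.4, -3.0]
width: 0.0229
```

Call:
{"fn": "carry_out", "kwargs": {
  "increments": [0.6, 1.2, 0, 0, 0, 0, 1.2, 1.2, 0, 0, 0, 0, 1.2, 1.2, 0, 0, 0, 0]
}}

```text
clock: 23.0
position: [0.4745, 0.2348, 0.1772]
orientation: [0.0, 0.288, 0.958, -0.0]
wrist_force: [0.9, 0.1, -0.9]
width: 0.0232
```

Call:
{"fn": "carry_out", "kwargs": {
  "increments": [-1.2, 0, 0, 0, 0, 0, -2.4, 0, 0, 0, 0, 0, -2.4, 0, 0, 0, 0, 0]
}}

```text
clock: 23.3
position: [0.4759, 0.2338, 0.1768]
orientation: [-0.001, 0.289, 0.957, 0.0]
wrist_force: [-0.7, 4.2, -0.3]
width: 0.0226
```

Call:
{"fn": "carry_out", "kwargs": {
  "increments": [1.2, 0, 0, 0, 0, 0, 1.2, 0, 0, 0, 0, 0]
}}

```text
clock: 23.5
position: [0.4756, 0.2341, 0.1772]
orientation: [0.0, 0.288, 0.958, -0.0]
wrist_force: [1.1, 1.3, -1.6]
width: 0.0226
```

By feel, I'd been running against the −y and −x limits of the play; its centre lies about +0.6, +0.75 mm in tool x, y. I'll centre there, then square up by turning 16° past the play (carrying the drive along) and back half the play (7.8°).

Call:
{"fn": "carry_out", "kwargs": {
  "increments": [0.6, 0.75, 0, 0, 0, 0, 0.6, 0.75, 0, 0, 0, 4, 0.6, 0.75, 0, 0, 0, 8, 0.6, 0.75, 0, 0, 0, 12, 0.6, 0.75, 0, 0, 0, 16, 0.6, 0.75, 0, 0, 0, 16, 0.6, 0.75, 0, 0, 0, 12, 0.6, 0.75, 0, 0, 0, 8.2, 0.6, 0.75, 0, 0, 0, 8.2]
}}

```text
clock: 24.4
position: [0.4753, 0.2349, 0.177]
orientation: [-0.0, 0.356, 0.935, -0.001]
wrist_force: [-0.5, -0.2, -0.5]
width: 0.023
```

```bash
python3 chk.py
```

```text
[0.47532732 0.23487985 0.17702078] 138.24750834168216 24.45 [ 0.9768605   0.10032121 -0.91399017] [ 0.02582838 -0.02317203 -0.02994014] 0.02308477046827029
pred [284.  177.3] ring [[258.6, 189.5]]
[(285, 74), (289, 78), (293, 82), (297, 86), (301, 90), (305, 98), (309, 104), (313, 106), (317, 107), (321, 110), (325, 113), (329, 117), (333, 117), (337, 115), (341, 109), (345, 102), (349, 96), (353, 93), (357, 94), (361, 112), (365, 129), (369, 136), (373, 137), (377, 135), (381, 129)]
```

Zero side force: centred. Now down in 1 mm steps, watching for the ball.

Call:
{"fn": "carry_out", "kwargs": {
  "increments": [0, 0, 1, 0, 0, 0, 0, 0, 1, 0, 0, 0]
}}

```text
clock: 24.65
position: [0.4752, 0.235, 0.1759]
orientation: [-0.0, 0.356, 0.934, -0.0]
wrist_force: [-0.2, 0.1, -0.9]
width: 0.0231
```

Call:
{"fn": "carry_out", "kwargs": {
  "increments": [0, 0, 1, 0, 0, 0, 0, 0, 1, 0, 0, 0]
}}

```text
clock: 24.85
position: [0.4753, 0.2351, 0.1749]
orientation: [-0.0, 0.356, 0.934, -0.0]
wrist_force: [0.2, 0.3, -1.0]
width: 0.0233
```

Call:
{"fn": "carry_out", "kwargs": {
  "increments": [0, 0, 1, 0, 0, 0, 0, 0, 1, 0, 0, 0]
}}

```text
clock: 25.05
position: [0.4753, 0.2351, 0.1741]
orientation: [-0.0, 0.356, 0.934, -0.0]
wrist_force: [-1.4, -0.2, -0.5]
width: 0.0231
```

Call:
{"fn": "carry_out", "kwargs": {
  "increments": [0, 0, 1, 0, 0, 0, 0, 0, 1, 0, 0, 0]
}}

```text
clock: 25.25
position: [0.4753, 0.235, 0.1732]
orientation: [-0.0, 0.356, 0.934, -0.0]
wrist_force: [-0.6, -2.1, 0.5]
width: 0.0235
```

Call:
{"fn": "carry_out", "kwargs": {
  "increments": [0, 0, 1, 0, 0, 0, 0, 0, 1, 0, 0, 0]
}}

```text
clock: 25.45
position: [0.4752, 0.235, 0.1718]
orientation: [-0.0, 0.356, 0.934, -0.0]
wrist_force: [-1.1, -1.6, -0.7]
width: 0.0226
```

Call:
{"fn": "carry_out", "kwargs": {
  "increments": [0, 0, 1, 0, 0, 0, 0, 0, 1, 0, 0, 0]
}}

```text
clock: 25.65
position: [0.4752, 0.235, 0.1709]
orientation: [-0.0, 0.356, 0.934, -0.0]
wrist_force: [-1.8, -2.4, 0.6]
width: 0.0226
```

Call:
{"fn": "carry_out", "kwargs": {
  "increments": [0, 0, 1, 0, 0, 0, 0, 0, 1, 0, 0, 0]
}}

```text
clock: 25.85
position: [0.4751, 0.235, 0.1697]
orientation: [-0.0, 0.356, 0.934, -0.0]
wrist_force: [-2.1, -2.2, -1.4]
width: 0.023
```

Call:
{"fn": "carry_out", "kwargs": {
  "increments": [0, 0, 1, 0, 0, 0, 0, 0, 1, 0, 0, 0]
}}

```text
clock: 26.05
position: [0.4751, 0.2351, 0.1685]
orientation: [-0.0, 0.356, 0.934, -0.0]
wrist_force: [-1.6, -1.4, -1.9]
width: 0.0228
```

Call:
{"fn": "carry_out", "kwargs": {
  "increments": [0, 0, 1, 0, 0, 0, 0, 0, 1, 0, 0, 0]
}}

```text
clock: 26.25
position: [0.475, 0.2352, 0.1676]
orientation: [-0.0, 0.356, 0.934, -0.0]
wrist_force: [-2.1, -1.3, -2.8]
width: 0.023
```

Call:
{"fn": "carry_out", "kwargs": {
  "increments": [0, 0, 1, 0, 0, 0, 0, 0, 1, 0, 0, 0]
}}

```text
clock: 26.45
position: [0.4755, 0.2354, 0.1669]
orientation: [0.0, 0.356, 0.934, 0.0]
wrist_force: [-0.2, 0.2, -3.4]
width: 0.023
```

Call:
{"fn": "carry_out", "kwargs": {
  "increments": [0, 0, 1, 0, 0, 0, 0, 0, 1, 0, 0, 0]
}}

```text
clock: 26.65
position: [0.4756, 0.2354, 0.1662]
orientation: [0.0, 0.356, 0.934, 0.0]
wrist_force: [-0.2, -0.2, -2.5]
width: 0.0224
```

Call:
{"fn": "carry_out", "kwargs": {
  "increments": [0, 0, 1, 0, 0, 0, 0, 0, 1, 0, 0, 0]
}}

```text
clock: 26.85
position: [0.4757, 0.2353, 0.1654]
orientation: [0.0, 0.356, 0.934, 0.0]
wrist_force: [0.4, 0.1, -1.0]
width: 0.0228
```

Click: the side force vanished and the socket was drawn down (−3.4 N) at z≈0.167. Press lightly home, then tug in steps.

Call:
{"fn": "carry_out", "kwargs": {
  "increments": [0, 0, 1, 0, 0, 0, 0, 0, 1, 0, 0, 0]
}}

```text
clock: 27.05
position: [0.4758, 0.2353, 0.1645]
orientation: [0.0, 0.356, 0.934, 0.0]
wrist_force: [-0.6, 0.2, -0.2]
width: 0.0229
```

Call:
{"fn": "carry_out", "kwargs": {
  "increments": [0, 0, 1, 0, 0, 0, 0, 0, 1, 0, 0, 0]
}}

```text
clock: 27.25
position: [0.4758, 0.2353, 0.1636]
orientation: [0.0, 0.356, 0.934, 0.0]
wrist_force: [0.5, -0.3, 0.8]
width: 0.0233
```

Call:
{"fn": "carry_out", "kwargs": {
  "increments": [0, 0, 1, 0, 0, 0, 0, 0, 2, 0, 0, 0, 0, 0, 2, 0, 0, 0]
}}

```text
clock: 27.55
position: [0.4758, 0.2353, 0.1618]
orientation: [0.0, 0.356, 0.934, 0.0]
wrist_force: [0.4, -0.4, 4.5]
width: 0.0228
```

```bash
python3 chk.py
```

```text
[0.47583611 0.23530377 0.16182693] 138.2608389132569 27.6 [-1.00447096 -1.17718243  3.96967581] [-0.08866011  0.13158097 -0.02177365] 0.022739014519825507
pred [322.  217.6] ring [[258.1, 231.2]]
[(285, 39), (289, 38), (293, 37), (297, 37), (301, 41), (305, 53), (309, 72), (313, 84), (317, 86), (321, 80), (325, 75), (329, 77), (333, 83), (337, 86), (341, 91), (345, 99), (349, 102), (353, 100), (357, 104), (361, 117), (365, 130), (369, 137), (373, 137), (377, 135), (381, 129)]
```

Call:
{"fn": "carry_out", "kwargs": {
  "increments": [0, 0, -1, 0, 0, 0, 0, 0, -2, 0, 0, 0, 0, 0, -3, 0, 0, 0, 0, 0, -4, 0, 0, 0, 0, 0, -4, 0, 0, 0]
}}

```text
clock: 28.1
position: [0.475, 0.2351, 0.1645]
orientation: [-0.0, 0.356, 0.934, -0.0]
wrist_force: [0.9, 0.4, -1.5]
width: 0.0229
```

Call:
{"fn": "carry_out", "kwargs": {
  "increments": [0, 0, -0.5, 0, 0, 0, 0, 0, -1, 0, 0, 0]
}}

```text
clock: 28.3
position: [0.475, 0.2351, 0.1656]
orientation: [-0.001, 0.356, 0.934, -0.0]
wrist_force: [0.8, 0.9, -1.6]
width: 0.0228
```

Call:
{"fn": "carry_out", "kwargs": {
  "increments": [0, 0, -0.5, 0, 0, 0, 0, 0, -0.8, 0, 0, 0]
}}

```text
clock: 28.5
position: [0.475, 0.2351, 0.1665]
orientation: [-0.001, 0.356, 0.934, -0.0]
wrist_force: [-0.1, 0.4, -2.2]
width: 0.0231
```

Call:
{"fn": "carry_out", "kwargs": {
  "increments": [0, 0, -0.5, 0, 0, 0, 0, 0, -1, 0, 0, 0]
}}

```text
clock: 28.7
position: [0.475, 0.2351, 0.1675]
orientation: [-0.0, 0.356, 0.934, -0.0]
wrist_force: [-0.3, -0.1, -3.5]
width: 0.0231
```

Call:
{"fn": "carry_out", "kwargs": {
  "increments": [0, 0, -0.5, 0, 0, 0, 0, 0, -0.8, 0, 0, 0]
}}

```text
clock: 28.9
position: [0.475, 0.235, 0.1683]
orientation: [-0.0, 0.356, 0.934, -0.0]
wrist_force: [0.6, 0.6, -4.3]
width: 0.0227
```

```bash
python3 chk.py
```

```text
[0.47500967 0.2350602  0.16833595] 138.25768693014123 28.95 [-0.37251252  0.77489128 -3.64845234] [0.03959199 0.03676301 0.03929535] 0.023077261903713377
pred [305.9 200.4] ring [[261.0, 212.6]]
[(285, 41), (289, 61), (293, 79), (297, 85), (301, 82), (305, 77), (309, 76), (313, 80), (317, 84), (321, 90), (325, 99), (329, 108), (333, 113), (337, 109), (341, 102), (345, 94), (349, 88), (353, 85), (357, 93), (361, 112), (365, 129), (369, 136), (373, 137), (377, 135), (381, 129)]
```

The pull builds only about 1.3 N/mm, so the ball holds shallowly. The ball is on the tool's −y side, so shifting the socket +y (closing that gap) should deepen the engagement. Let it back down, bias +y, re-seat and tug again.

Call:
{"fn": "carry_out", "kwargs": {
  "increments": [0, 0, 1, 0, 0, 0, 0, 0, 2, 0, 0, 0, 0, 0, 3, 0, 0, 0, 0, 0, 4, 0, 0, 0, 0, 0, 5, 0, 0, 0, 0, 0, 6, 0, 0, 0, 0, 0, 6, 0, 0, 0]
}}

```text
clock: 29.65
position: [0.4759, 0.2353, 0.1634]
orientation: [0.001, 0.356, 0.934, 0.0]
wrist_force: [-0.2, -0.8, 1.9]
width: 0.0229
```

Call:
{"fn": "carry_out", "kwargs": {
  "increments": [0, 0.4, 0, 0, 0, 0, 0, 0.8, 0, 0, 0, 0, 0, 0.8, 0, 0, 0, 0]
}}

```text
clock: 29.95
position: [0.4761, 0.2355, 0.1629]
orientation: [0.0, 0.356, 0.934, -0.0]
wrist_force: [-0.7, -2.1, 2.4]
width: 0.0228
```

Call:
{"fn": "carry_out", "kwargs": {
  "increments": [0, 0.4, 0, 0, 0, 0, 0, 0.4, 0, 0, 0, 0]
}}

```text
clock: 30.15
position: [0.4761, 0.2357, 0.1627]
orientation: [-0.0, 0.356, 0.934, -0.001]
wrist_force: [-1.7, -4.5, 2.4]
width: 0.0228
```

Call:
{"fn": "carry_out", "kwargs": {
  "increments": [0, -0.3, -1, 0, 0, 0, 0, -0.3, -2, 0, 0, 0, 0, -0.3, -3, 0, 0, 0, 0, -0.3, -3, 0, 0, 0]
}}

```text
clock: 30.55
position: [0.4756, 0.236, 0.1652]
orientation: [-0.001, 0.356, 0.934, 0.0]
wrist_force: [-1.5, -1.9, -1.7]
width: 0.023
```

Call:
{"fn": "carry_out", "kwargs": {
  "increments": [0, 0, -0.5, 0, 0, 0, 0, 0, -1, 0, 0, 0]
}}

```text
clock: 30.75
position: [0.4756, 0.236, 0.1663]
orientation: [-0.001, 0.356, 0.934, -0.0]
wrist_force: [-0.2, 0.0, -3.5]
width: 0.0232
```

Call:
{"fn": "carry_out", "kwargs": {
  "increments": [0, 0, -0.5, 0, 0, 0, 0, 0, -1, 0, 0, 0]
}}

```text
clock: 30.95
position: [0.4756, 0.2359, 0.1672]
orientation: [-0.001, 0.356, 0.934, -0.0]
wrist_force: [-2.0, -0.3, -3.6]
width: 0.0228
```

```bash
python3 chk.py
```

```text
[0.47559322 0.23590444 0.16733623] 138.25228648338359 31.0 [-1.28182968 -0.39070015 -4.6631928 ] [-0.10833612  0.17282613 -0.00952208] 0.02286709769511739
pred [308.4 203.1] ring [[259.9, 217.1]]
[(285, 36), (289, 40), (293, 57), (297, 76), (301, 85), (305, 83), (309, 77), (313, 74), (317, 78), (321, 84), (325, 89), (329, 95), (333, 105), (337, 106), (341, 101), (345, 95), (349, 88), (353, 86), (357, 93), (361, 113), (365, 129), (369, 136), (373, 137), (377, 135), (381, 129)]
```

Call:
{"fn": "carry_out", "kwargs": {
  "increments": [0, 0.4, 0, 0, 0, 0, 0, 0.4, -0.5, 0, 0, 0, 0, 0.4, -0.5, 0, 0, 0]
}}

```text
clock: 31.3
position: [0.4757, 0.236, 0.1677]
orientation: [-0.001, 0.356, 0.934, -0.0]
wrist_force: [-3.0, -3.4, -4.9]
width: 0.0229
```

Call:
{"fn": "carry_out", "kwargs": {
  "increments": [0, 0, -0.5, 0, 0, 0, 0, 0, -0.5, 0, 0, 0]
}}

```text
clock: 31.5
position: [0.4758, 0.236, 0.1683]
orientation: [-0.001, 0.356, 0.934, -0.0]
wrist_force: [-2.0, -1.1, -5.6]
width: 0.0233
```

```bash
python3 chk.py
```

```text
[0.47575924 0.2360263  0.16824803] 138.2599761512926 31.55 [-2.67613951 -1.58070074 -5.92453974] [-0.26433017  0.42615687 -0.02204271] 0.022879583240726847
pred [306.1 200.7] ring [[258.6, 216.6]]
[(285, 36), (289, 49), (293, 69), (297, 84), (301, 85), (305, 78), (309, 74), (313, 78), (317, 83), (321, 86), (325, 91), (329, 101), (333, 107), (337, 104), (341, 97), (345, 90), (349, 85), (353, 84), (357, 93), (361, 112), (365, 129), (369, 137), (373, 137), (377, 135), (381, 129)]
```

Now the pull climbs at 2 N/mm to −5.8 N (≈4.5 N net): the spindle is coming up with the socket. Hold and average.

Call:
{"fn": "carry_out", "kwargs": {
  "increments": [0, 0, 0, 0, 0, 0, 0, 0, 0, 0, 0, 0, 0, 0, 0, 0, 0, 0]
}}

```text
clock: 31.85
position: [0.4758, 0.236, 0.1684]
orientation: [-0.001, 0.356, 0.934, -0.0]
wrist_force: [-3.4, -1.3, -5.9]
width: 0.023
```

Run:
```python
from h import *
F=[];P=[]
for _ in range(6):
    s=get_state(); F.append(s["wrist_force"]);P.append(s["position"]); v=vision.snapshot("side")
print(np.mean(F,0),np.mean(P,0),s["clock"])
cv2.imwrite("pics/tug.png",v["frame"])
# collar right rim: compare with rest frame rows
for x in (288,292,296): print(x,cv2.cvtColor(v["frame"],cv2.COLOR_BGR2GRAY)[212:230,x].tolist())
```

```text
[-3.63003977 -1.81480071 -6.10228272] [0.47583099 0.23604177 0.16840845] 32.1
288 [88, 85, 86, 85, 86, 84, 89, 103, 107, 95, 73, 52, 53, 79, 117, 138, 137, 134]
292 [84, 84, 84, 83, 85, 88, 103, 108, 96, 77, 60, 71, 102, 126, 136, 141, 162, 174]
296 [79, 92, 97, 105, 107, 101, 104, 125, 179, 211, 200, 166, 141, 139, 145, 175, 176, 131]
```

The tug holds steady: ≈4.9 N net, ≈2.4 mm spindle lift. Now down, press lightly home, take out the side bias, then release.

Call:
{"fn": "carry_out", "kwargs": {
  "increments": [0, 0, 1, 0, 0, 0, 0, 0, 2, 0, 0, 0, 0, -0.2, 3, 0, 0, 0, 0, -0.4, 4, 0, 0, 0, 0, -0.4, 5, 0, 0, 0, 0, -0.4, 6, 0, 0, 0, 0, -0.4, 6.5, 0, 0, 0, 0, -0.4, 6.5, 0, 0, 0]
}}

```text
clock: 32.95
position: [0.4765, 0.2356, 0.1638]
orientation: [0.0, 0.356, 0.935, -0.001]
wrist_force: [-5.6, -3.6, 1.6]
width: 0.023
```

```bash
python3 chk.py
```

```text
[0.47649432 0.23560497 0.16383306] 138.30022910255965 33.0 [-5.09172186 -3.45157863  0.68860671] [-0.7558822   1.12729306  0.06830349] 0.022835839688957207
pred [317.1 212.3] ring [[257.2, 226.5]]
[(285, 42), (289, 41), (293, 40), (297, 43), (301, 55), (305, 74), (309, 84), (313, 84), (317, 79), (321, 77), (325, 80), (329, 84), (333, 87), (337, 92), (341, 100), (345, 102), (349, 99), (353, 98), (357, 101), (361, 114), (365, 129), (369, 136), (373, 137), (377, 136), (381, 129)]
```

Call:
{"fn": "carry_out", "kwargs": {
  "increments": [0, -0.5, 0, 0, 0, 0, 0, -1, 0.5, 0, 0, 0, 0, -1, 1, 0, 0, 0, 0, -1, 1, 0, 0, 0]
}}

```text
clock: 33.4
position: [0.4763, 0.2354, 0.1633]
orientation: [0.001, 0.356, 0.934, 0.001]
wrist_force: [-5.7, -2.7, 1.4]
width: 0.0231
```

```bash
python3 chk.py
```

```text
[0.4763315  0.23536656 0.16330774] 138.27837345173077 33.45 [-5.59486151 -3.15450787  0.39592812] [-0.41181367  1.03676981 -0.00274306] 0.02287247420862679
pred [318.4 213.7] ring [[256.7, 227.4]]
[(285, 41), (289, 40), (293, 40), (297, 42), (301, 52), (305, 71), (309, 83), (313, 85), (317, 79), (321, 75), (325, 76), (329, 82), (333, 85), (337, 89), (341, 96), (345, 100), (349, 100), (353, 99), (357, 101), (361, 114), (365, 129), (369, 137), (373, 137), (377, 135), (381, 130)]
```

Call:
{"fn": "carry_out", "kwargs": {
  "increments": [0.3, -0.5, 0, 0, 0, 0, 0.3, -0.8, 0, 0, 0, 0, 0.3, -0.8, 0, 0, 0, 0]
}}

```text
clock: 33.75
position: [0.476, 0.2352, 0.1631]
orientation: [0.002, 0.356, 0.934, 0.002]
wrist_force: [-2.7, -1.5, 2.2]
width: 0.0228
```

Call:
{"fn": "carry_out", "kwargs": {
  "increments": [0, 0, 1, 0, 0, 0, 0, 0, 1.5, 0, 0, 0, 0, 0, 1.5, 0, 0, 0]
}}

```text
clock: 34.05
position: [0.4761, 0.2352, 0.1613]
orientation: [0.002, 0.356, 0.934, 0.002]
wrist_force: [-1.4, 0.2, 4.9]
width: 0.0229
```

```bash
python3 chk.py
```

```text
[0.47606025 0.23520614 0.16125723] 138.25014822555855 34.1 [-0.98893221 -0.74636923  6.77882315] [-0.03557106  0.41422459  0.02564965] 0.022890337420998955
pred [323.5 219.1] ring [[257.1, 232.3], [281.4, 255.8]]
[(285, 42), (289, 41), (293, 39), (297, 38), (301, 39), (305, 47), (309, 66), (313, 82), (317, 87), (321, 82), (325, 77), (329, 77), (333, 81), (337, 85), (341, 89), (345, 94), (349, 99), (353, 101), (357, 104), (361, 117), (365, 130), (369, 136), (373, 137), (377, 136), (381, 130)]
```

Call:
{"fn": "carry_out", "kwargs": {
  "increments": [0, 0, -1, 0, 0, 0, 0, 0, -2, 0, 0, 0, 0, 0, -2.6, 0, 0, 0, 0, 0, -2.6, 0, 0, 0]
}}

```text
clock: 34.5
position: [0.4755, 0.235, 0.1629]
orientation: [0.001, 0.356, 0.934, 0.001]
wrist_force: [1.6, 1.3, 2.3]
width: 0.0228
```

Call:
{"fn": "carry_out", "kwargs": {
  "increments": [0, 0, 0, 0, 0, 0, 0, 0, 0, 0, 0, 0, 0, 0, 0, 0, 0, 0, 0, 0, 0, 0, 0, 0, 0, 0, 0, 0, 0, 0, 0, 0, 0, 0, 0, 0, 0, 0, 0, 0, 0, 0],
  "claw": 0.85,
  "force": 20
}}

```text
clock: 35.2
position: [0.4745, 0.2347, 0.1623]
orientation: [-0.0, 0.356, 0.934, -0.0]
wrist_force: [0.1, -0.5, 0.3]
width: 0.0726
```

```bash
python3 chk.py
```

```text
[0.47456775 0.23470524 0.16232998] 138.25983457607464 35.25 [-0.38524534 -0.61627054 -0.34954786] [-0.00890926  0.01814673  0.05616967] 0.07244394669208291
pred [320.8 216.3] ring [[248.3, 229.8]]
[(285, 87), (289, 87), (293, 85), (297, 85), (301, 85), (305, 85), (309, 84), (313, 85), (317, 86), (321, 85), (325, 86), (329, 86), (333, 89), (337, 96), (341, 102), (345, 102), (349, 98), (353, 95), (357, 98), (361, 113), (365, 129), (369, 137), (373, 138), (377, 136), (381, 129)]
```

Call:
{"fn": "carry_out", "kwargs": {
  "increments": [0, 0, -20, 0, 0, 0, 0, 0, -50, 0, 0, 0, 0, 0, -90, 0, 0, 0, 0, 0, -130, 0, 0, 0, 0, 0, -150, 0, 0, 0, 0, 0, -150, 0, 0, 0, 0, 0, -150, 0, 0, 0]
}}

```text
clock: 35.95
position: [0.4744, 0.2346, 0.3119]
orientation: [-0.0, 0.356, 0.934, -0.0]
wrist_force: [0.4, -1.2, 0.5]
width: 0.0724
```

Run:
```python
from h import *
v=vision.snapshot("side"); s=get_state(); print(s["position"],s["clock"],s["wrist_force"])
f=v["frame"]; h=cv2.cvtColor(f,cv2.COLOR_BGR2HSV).astype(int); H,S,V=h[...,0],h[...,1],h[...,2]
m=(H>106)&(H<125)&(S>100)&(V<190); m[:186]=0;m[208:]=0;m[:,:270]=0;m[:,:]&=np.arange(640)[None]<303
print("ring blobs",[(c.tolist(),n) for _,c,n in blobs(m,8)[0]])
k=V<45; k[:165]=0;k[200:]=0;k[:,:275]=0;k[:,300:]=0; b=blobs(k,8)[0]; print("socket top hole",[(c.tolist(),n) for _,c,n in b])
print("pred seated: top",proj(v,[.4755,.235,.124]),"ring front",proj(v,[.4765,.248,.117]),"tilt ref under",proj(v,[.4755,.235,.076]))
y=(H>18)&(H<32)&(S>120); y[:270]=0;y[310:]=0;y[:,:300]=0;y[:,360:]=0; print("yellow",[(c.tolist(),n) for _,c,n in blobs(y,8)[0]])
g=cv2.cvtColor(f,cv2.COLOR_BGR2GRAY); print([ (r,g[r,274:302].tolist()) for r in (186,192,205,214)])
```

```text
[0.47390429 0.23449586 0.31059705] 36.0 [ 0.46471295 -0.078569    0.01092114]
ring blobs [([286.6, 197.3], np.int32(50)), ([299.4, 205.0], np.int32(22))]
socket top hole [([287.4, 173.3], np.int32(233)), ([286.4, 189.8], np.int32(19))]
pred seated: top [287.65935556 190.25637641] ring front [289.60405649 198.96038398] tilt ref under [288.2934302  215.96807783]
yellow [([332.0, 290.6], np.int32(39))]
[(186, [101, 100, 100, 98, 99, 99, 99, 117, 116, 114, 115, 111, 102, 105, 110, 118, 137, 146, 132, 110, 97, 97, 99, 97, 98, 97, 97, 96]), (192, [97, 98, 98, 96, 102, 104, 111, 105, 93, 78, 67, 56, 41, 42, 52, 76, 97, 134, 165, 166, 142, 117, 95, 97, 97, 97, 96, 97]), (205, [98, 100, 98, 98, 102, 89, 82, 83, 84, 85, 84, 83, 83, 85, 87, 87, 89, 90, 90, 91, 96, 105, 92, 68, 61, 64, 70, 69]), (214, [64, 63, 65, 73, 77, 77, 81, 84, 83, 82, 83, 83, 84, 83, 84, 86, 86, 87, 86, 86, 78, 81, 115, 119, 96, 92, 93, 93])]
```

Run:
```python
from h import *
v=vision.snapshot("side")
print("rail: hole meas 271.4,283.1 ring 271.9,292.2 pred",proj(v,[.5355,.3572,.060]), "tip meas 287.2,205.8 pred",proj(v,[.4755,.235,.094]),"drive axis +1mm z:",proj(v,[.4755,.235,.125])-proj(v,[.4755,.235,.124]))
```

```text
rail: hole meas 271.4,283.1 ring 271.9,292.2 pred [272.25405667 283.34070307] tip meas 287.2,205.8 pred [288.06065376 206.52900265] drive axis +1mm z: [-0.01367382 -0.55447273]
```

Corrected for the camera bias, the top of the socket stands within about 0.5 mm of the seated height, upright. Handing in.

```bash
python3 -c "
from cell import ctrl; print(ctrl.close_job())"
```

```text
the job is handed in; nothing more can be done
None
```

The blue-ringed socket is on the torque tester's drive. I tugged it with the spindle lifting, let it back down and released it, and handed the job in at about 36 s.

**Seating:** My first seating reached the collar but did not lock. I pressed to about 12 N net there without feeling a click, and pulling it back let go at only about 3.5 N. I then felt for the centre of the play, turned the socket square with the drive and pushed it on again. This time it snapped home at low force.

**Tug:** A first tug on this second seating was still soft, so I shifted the socket sideways against the ball and tugged again. It then held steady for over half a second at about 4.9 N net. By the spring rate that is about 2.4 mm of spindle lift. I estimate the socket itself also moved up to about 0.6 mm on the drive during that pull. I did not tug again after letting it back down.

**Last checks:**
- After release, the side camera put the socket's top within about 0.5 mm of the seated height.
- The gripper is open, about 15 cm above the tester and touching nothing.
- The yellow socket is still on its stud. I never approached the vial or the tape roll, and did not measure them again at the end.

**What disagreed:** I never saw the stated 5 to 12 N ball resistance on the way in. The evidence for the lock is the snap, the side force dropping to zero, and the tug that held. The socket also slipped about 1 mm in the fingers during the tug.

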